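# Hang the weighing pan of stubs on the spring balance

### The arm

A 6-joint arm with a two-finger parallel gripper is mounted at the origin on the work surface. World frame = base frame: x ahead of the robot, y to its left, z up, the work surface at z = 0. Lengths are in m, angles in degrees, forces in N, time in s.
With the tool pointing down it reaches from about 0.275 to 0.85 m from the base axis. Payload 19 kg.
Tool frame: the origin (TCP) lies on the centre line of the jaws, within the pads' length; the fingertips stand 17 mm ahead of it and the grasp point (between the pads) lies 2 mm behind it (ctrl.tip_extent is the x of the fingertips in the tool frame, in m); x points along the fingers, y is the direction in which the jaws open and shut, and the axes are right-handed (so a half turn about x gives the same grasp; the last joint's range is limited). The gripper opens to 85 mm and grips with 20 to 120 N. Pads are 22 mm wide; open, the fingers measure 114 mm over their backs; the gripper's body (76 mm by 85 mm) begins 54 mm behind the grasp point. The pads swing forward as they close: fully open they stand 13 mm farther back than shut.
Start: joints at [-83.193, 8.623, 82.357, -0, 89.026, -7.678], TCP at [0.144, -0.557, 0.248] pointing down, gripper open.
Joint ranges: [-160.23, 160.23], [-39.13, 120.54], [6.94, 153.29], [-79.49, 259.48], [9.18, 160.14], [-161.06, 161.06]. Speed limits (degrees/s): [108.29, 108.29, 127.2, 172.46, 172.46, 172.46].

### API

Orientations are given as [roll, pitch, yaw] about the fixed x, y, z axes, in that order (R = Rz(yaw) Ry(pitch) Rx(roll)).
In Python, from bench import sensors, vision, job, ctrl gives the robot as it stands. The module is installed in compiled form; this text tells all that it offers.
- The arm moves only by the tool jog_arm, never from a script. Its argument "moves" is a list that holds one entry, the list of rows, each a list of 4 numbers: the shift along the tool's x, y, z in mm, then the turn about the tool's x in degrees. In form: [[[tx, ty, tz, roll], ...]]. A call has 1 to 8 rows; each row shifts and turns the pose as measured when the row begins, along the tool's axes as they then stand; what a row does not reach is not made up. A row lasts 1/12 s, in which the tool goes at most 41.7 mm and 7.16 degrees, less where a joint would pass 70% of its speed; a pose out of reach is approached as far as the arm can. A call with a gripper value outside its range is refused whole. "jaw" is the opening, from -1 (shut) to 1 (fully open), so that 0 is half open, set as the call begins (left out, the last holds). The fingers move at their own pace and stop on an object; the grip force is fixed at half the most. Time passes only in rows, so rows that do not move let the fingers close. It gives the time, the measured TCP pose, the force and the opening at its end, in the units of the state.
- sensors.state(): the state, without advancing time (a new reading comes with each control period).
- vision.get_image(name): name is "scene" or "top"; returns a dict with "frame" (420x560x3 uint8, red, green, blue), "fov_y" (degrees; the focal length in pixels is half the picture's height over the tangent of half this angle, whatever the lens; pixels are square), "cx", "cy" (the principal point, pixels), "k1" (the pictures are not rectified: a ray, as slopes to the right and down, at radius r is drawn at 1 + k1 r^2 times it, then the intrinsics apply), "pose" (4x4, takes a point from camera to world coordinates). Camera axes: x right, y up, looking along -z (the intrinsics and any distortion apply to the point x, -y, -z); pixel columns grow to the right and rows downward; lengths in m; the calibration is good to about 2 mm. A picture is of the moment at which its call begins. There is no depth.
- job.sign_off(): hands the job in, once; it reports no verdict.
The state is a dict: "time_s": time; "joints": joint angles; "qvel": joint speeds; "tau": joint torques, N m; "eef_pos": TCP position; "ee_rot": TCP orientation; "force": force on the tool from outside, world axes, zero at the start; "torque": the same for the moment, N m; "finger_gap": opening from 0.0 (shut) to 1.0 (fully open).
Only numpy, scipy, OpenCV 4.12 (cv2) and the standard library are available. Lean on these libraries where they do the work, as an engineer would, in place of code of your own. Each camera call takes 0.05 s, during which the arm holds its last target.

### The job

Weigh the loose specimen stubs on the spring balance: first take the hanger with the wire loop at its foot out of the rack and hook it over the lower bar of the balance's eye, and let go of it. Then pick up the weighing pan with its stubs, carry it level without losing any, and hook it over the lower bar of the hanger's loop so that balance, hanger and pan hang freely as a chain. Load the balance gently, never pulling it down more than 35 mm, and leave the spare hanger and the other bench things where they are.

Things in the scene. Friction and masses are not known exactly. Their poses are not given: they have to be found in the camera images.
- stand: Clamp stand of the spring balance, fixed; place and yaw vary. A slim 28 mm tube (the balance) is held out by an arm from a post 150 mm behind it (+x) and 120 mm to its +y side; origin on the bench under the tube, yaw as the eye. The tube's foot is 0.414 m up, right above where things get hooked on, so a gripper pointing straight down does not fit: lean it back, to the -x side, by about 35 to 45 degrees.
- eye_bar (a point): Wire eye under the balance, an upright rectangle. This point: middle of its lower bar (round, 6 mm thick, along y), 0.325 m up when unloaded. The opening above the bar is 30 mm wide (y) and 46 mm high. x points horizontally through the eye to its far side, z up; hook on from the -x side.
- eye (a joint): How far the eye is pulled down out of the balance, m (0 = unloaded, end stop 0.05). A spring: it starts to move at about 0.2 N and yields 1 mm per 0.17 N, so it sinks while weight is put on it (hanger about 3 mm, loaded pan about 8 to 14 mm more).
- rack: White rack block, 70 x 170 x 40 mm, fixed; place and yaw vary. Origin under its centre. Two slots, 90 mm apart along y, each hold an upright hanger with its foot 30 mm deep, a loose fit: lift straight up.
- link_grip (a point): Hanger with a wire loop at its foot (the loop shows above the rack), steel, 160 mm tall, 80 g; which slot varies. A 14 mm wide strip rises behind, peaks as a roof-shaped hook and its free tip comes down in front (+x). This point: centre of the black grip block on the rear strip, 14 x 16 x 30 mm (x, y, z); grasp across y. z up along the hanger.
- link_seat (a point): Point under the peak of the hanger's hook where the centre of a 6 mm bar comes to rest: 14 mm in front (+x) of link_grip and 48 mm above it. The hook's tip ends 15 mm below this point and 15 mm in front of it; the hook's top is 10 mm above it. Axes as link_grip.
- link_bar (a point): Middle of the lower bar of the hanger's loop (round, 6 mm, along y), 148 mm below link_seat on the same vertical. The opening above the bar is 30 mm wide (y) and 46 mm high. Once hung it swings freely about y. Axes as link_grip.
- pan_grip (a point): Weighing pan: open steel dish, 92 mm across, 26 mm deep, on the bench; two thin wires rise from its sides to an upright hook like the hanger's; 142 mm tall, 90 to 180 g empty. This point: centre of the black grip block, 14 x 16 x 30 mm (x, y, z), 84 mm above the bench; grasp across y. x to the hook's tip, z up. The wires stay at least 28 mm below it.
- pan_seat (a point): Point under the peak of the pan's hook where the centre of a 6 mm bar comes to rest: 14 mm in front (+x) of pan_grip and 48 mm above it. Tip and top of the hook as at link_seat.
- pan_floor (a point): Centre of the dish's inner floor, 4 mm above its underside, under pan_seat. Inner radius 40 mm; z is the dish's upward axis.
- stub0_c (a point): Centre of loose aluminium specimen stub 1 of 4 in the pan: disc 13 mm across, 9 mm high, 12 g.
- stub1_c (a point): Centre of loose aluminium specimen stub 2 of 4 in the pan: disc 13 mm across, 9 mm high, 12 g.
- stub2_c (a point): Centre of loose aluminium specimen stub 3 of 4 in the pan: disc 13 mm across, 9 mm high, 12 g.
- stub3_c (a point): Centre of loose aluminium specimen stub 4 of 4 in the pan: disc 13 mm across, 9 mm high, 12 g.
- spare_grip (a point): Centre of the grip block of the spare hanger, which stands in the rack's other slot 90 mm from the first: same hook, but shorter (135 mm), with a solid plate at its foot instead of a loop. To be left there.
- cap_c (a point): Centre of a loose black cap, 38 mm across, 24 mm high. Leave alone.
- dishes_c (a point): Centre of two stacked clear petri dishes, 76 mm across, 27 mm high. Leave alone.
- beaker_c (a point): Centre of a glass beaker, 60 mm across, 80 mm high. Leave alone.
- washer_c (a point): Centre of a white bottle with a green cap, 60 mm across, 170 mm high. Leave alone.
- slidebox_c (a point): Centre of a flat blue slide box, 80 x 100 x 35 mm. Leave alone.
Things that resemble listed ones, but are neither listed nor needed, are in the scene too. What is shaped like the part that bears link_grip but green is not meant.

How it is judged (in metres and radians):
On the way, in this order (a step that is already met when the one before it is completed fails the run):
1. the looped hanger hangs on the balance's eye and has been let go (distance between link_seat and eye_bar below 0.011 m and distance between the grasp point and link_grip above 0.05 m and value of joint eye above 0.001 m), for 0.2 s.
2. the pan, with all its stubs, is lifted clear of the bench (height (world z) of pan_floor above 0.02 m and distance between each of stub0_c, stub1_c, stub2_c, stub3_c and pan_floor below 0.05 m), for 0.1 s.
At the end, for the whole second after the job is handed in: The hanger hooks on the eye's lower bar and the pan on the lower bar of the hanger's loop (seat points within 11 mm of the bars), both let go; the pan hangs clear of the bench, level within 0.2 rad, all four stubs in it; the eye is down over 6 mm and at rest (distance between link_seat and eye_bar below 0.011 m and distance between pan_seat and link_bar below 0.011 m and distance between the grasp point and link_grip above 0.05 m and distance between the grasp point and pan_grip above 0.05 m and angle between pan_floor's own z axis and vertical below 0.2 rad and height (world z) of pan_floor above 0.01 m and value of joint eye above 0.006 m and velocity of joint eye between -0.03 and 0.03 m/s and distance between each of stub0_c, stub1_c, stub2_c, stub3_c and pan_floor below 0.05 m); the robot touches nothing.
It fails at once if a stub leaves the pan (not (distance between each of stub0_c, stub1_c, stub2_c, stub3_c and pan_floor below 0.05 m)).
It fails at once if the pan is tipped more than about 35 degrees (angle between pan_floor's own z axis and vertical above 0.6 rad).
It fails at once if the balance is pulled down more than 35 mm (value of joint eye above 0.035 m).
It fails at once if the spare hanger is taken or knocked out of its place (distance of spare_grip from where it was at the start of the episode above 0.03 m).
It fails at once if another bench thing is moved by more than 30 mm (distance of any of cap_c, dishes_c, beaker_c, washer_c, slidebox_c from where it was at the start of the episode above 0.03 m).
It also fails if it takes over 72 s, if anything falls off the work surface, if the arm or the gripper's body presses on something with over 40 N, if the wrist force passes 120 N, or if a joint passes its speed limit or range.

## Working session

There is one attempt and no reset: what is moved stays moved. The work goes in short steps, Python scripts to look and compute and a tool call to move; the robot and the scene stay as the last step left them, time stands still between calls to the robot, and variables do not carry over. Pictures are saved under pics/ and viewed, and the job is handed in when it is done.

Besides the shell and the picture viewer there is one more tool, called as name(argument=value, ...) on one line, values as JSON. jog_arm: Moves the arm, as the interface text tells. Its arguments: {"type":"object","properties":{"moves":{"type":"array"},"jaw":{"type":"number"}},"required":["moves"]}

```bash
mkdir -p pics
cat > h.py <<'E'
import numpy as np, cv2, json
from bench import sensors, vision, job, ctrl
def grab(name, save=None):
    d=vision.get_image(name)
    if save:
        cv2.imwrite(f'pics/{save}.png', d['frame'][:,:,::-1])
        np.savez(f'pics/{save}.npz', **d)
    return d
def load(s): 
    z=np.load(f'pics/{s}.npz'); return {k:z[k] for k in z.files}
def f_of(d): return d['frame'].shape[0]/2/np.tan(np.radians(float(d['fov_y']))/2)
def ray(d,u,v):
    f=f_of(d); xd=(u-float(d['cx']))/f; yd=(v-float(d['cy']))/f
    x,y=xd,yd
    for _ in range(20):
        s=1+float(d['k1'])*(x*x+y*y); x,y=xd/s,yd/s
    R=d['pose'][:3,:3]; r=R@np.array([x,-y,-1.]); return d['pose'][:3,3], r/np.linalg.norm(r)
def proj(d,P):
    f=f_of(d); T=d['pose']; p=T[:3,:3].T@(np.asarray(P)-T[:3,3])
    x,y=p[0]/-p[2],-p[1]/-p[2]; s=1+float(d['k1'])*(x*x+y*y)
    return np.array([float(d['cx'])+f*s*x, float(d['cy'])+f*s*y])
def tri(*obs):
    A=np.zeros((3,3));b=np.zeros(3)
    rs=[ray(*o) for o in obs]
    for o,r in rs:
        M=np.eye(3)-np.outer(r,r);A+=M;b+=M@o
    P=np.linalg.solve(A,b)
    return P,[float(np.linalg.norm((np.eye(3)-np.outer(r,r))@(P-o)))*1000 for o,r in rs]
def onz(d,u,v,z):
    o,r=ray(d,u,v); return o+r*(z-o[2])/r[2]
def crop(s,x0,y0,x1,y1,k,out):
    im=cv2.imread(f'pics/{s}.png')[y0:y1,x0:x1]
    cv2.imwrite(f'pics/{out}.png',cv2.resize(im,None,fx=k,fy=k,interpolation=cv2.INTER_CUBIC))
E
python3 - <<'E'
from h import *
for n in('scene','top'):
    d=grab(n,n+'0'); print(n,d['fov_y'],d['cx'],d['cy'],d['k1'],np.round(d['pose'],3).tolist(),f_of(d))
print(sensors.state(), ctrl.tip_extent)
E
```

```text
scene 52.18859494830872 282.57663726439574 203.8089544406203 -0.050712036829177534 [[-0.269, -0.636, 0.723, 1.345], [0.963, -0.166, 0.212, 0.239], [-0.015, 0.753, 0.657, 0.888], [0.0, 0.0, 0.0, 1.0]] 428.7713438264878
top 52.933223361432056 282.0915098480399 204.41341595159426 -0.05438670626005177 [[0.0, 0.992, -0.122, 0.469], [-1.0, 0.001, 0.004, 0.03], [0.004, 0.122, 0.992, 1.193], [0.0, 0.0, 0.0, 1.0]] 421.81022002685216
{'time_s': 0.1, 'joints': array([-8.31922490e+01,  8.64624164e+00,  8.23894500e+01,  1.11874249e-03,
        8.90265153e+01, -7.67792654e+00]), 'qvel': array([ 0.06228817, -0.02696704, -0.08989807,  0.14184198,  0.05202096,
        0.03278132]), 'tau': array([ 5.85625632e-03, -7.14379263e+01, -5.71795928e+01,  1.19820442e-05,
        7.20387601e-03,  8.58703743e-06]), 'eef_pos': array([ 0.14378794, -0.55651375,  0.24775316]), 'ee_rot': array([-98.70806747,  89.93778306,  95.77759047]), 'force': array([-0.58275496, -0.40506781,  0.26097556]), 'torque': array([-0.0257655 , -0.02016293, -0.01371218]), 'finger_gap': 0.9986258189273512} 0.017
```

View pics/scene0.png

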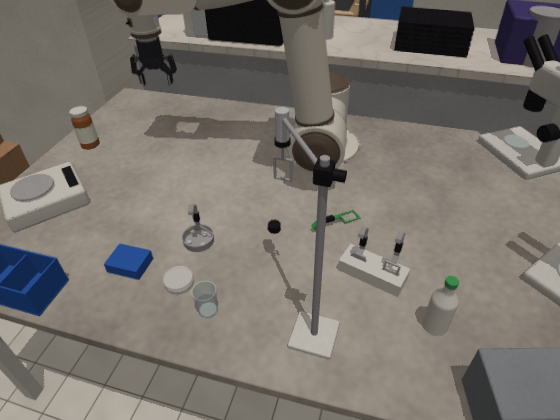

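View pics/top0.png

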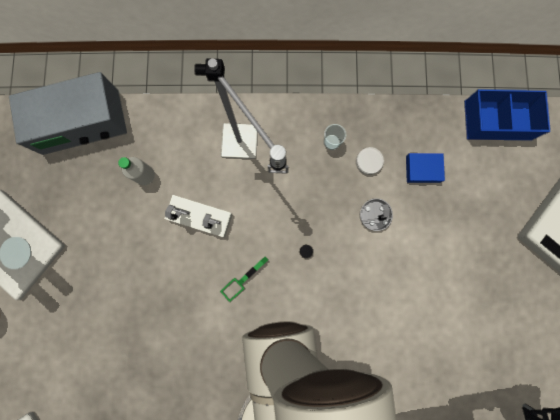

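Run:
```python
from h import *
crop('scene0',325,215,425,300,8,'c1')
crop('top0',150,180,250,255,8,'c2')
crop('scene0',165,190,235,260,8,'c3')
crop('top0',345,185,405,245,10,'c4')
crop('scene0',255,95,315,195,6,'c5')
crop('top0',240,130,310,190,9,'c6')
```

```text
(no output)
```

View pics/c1.png

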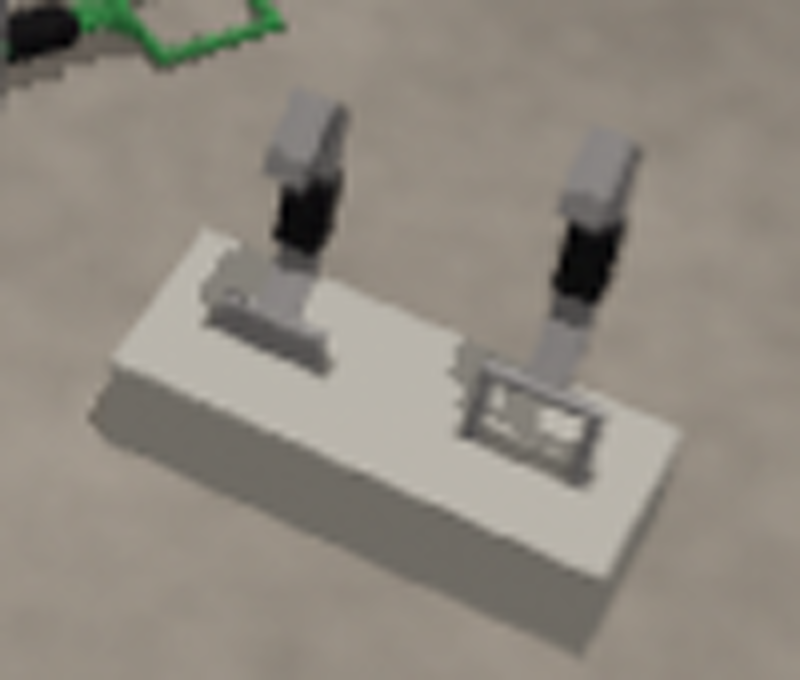

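View pics/c2.png

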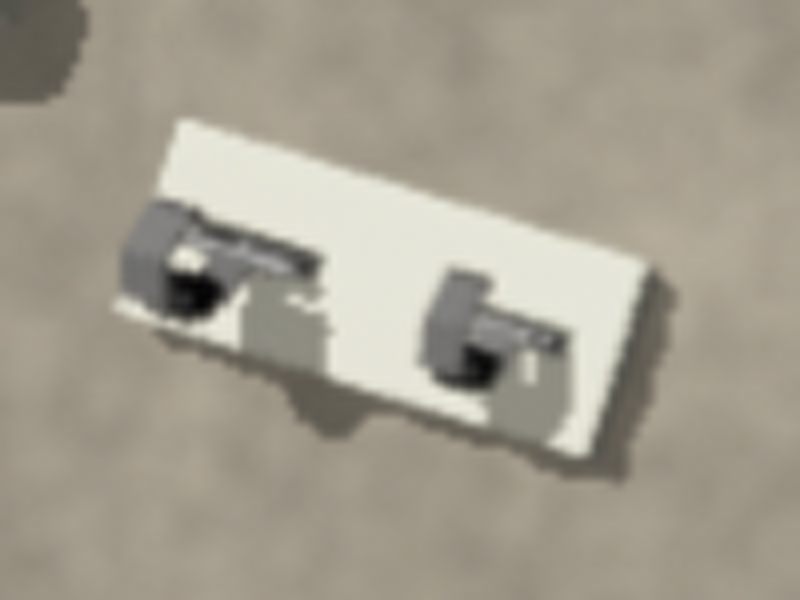

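View pics/c3.png

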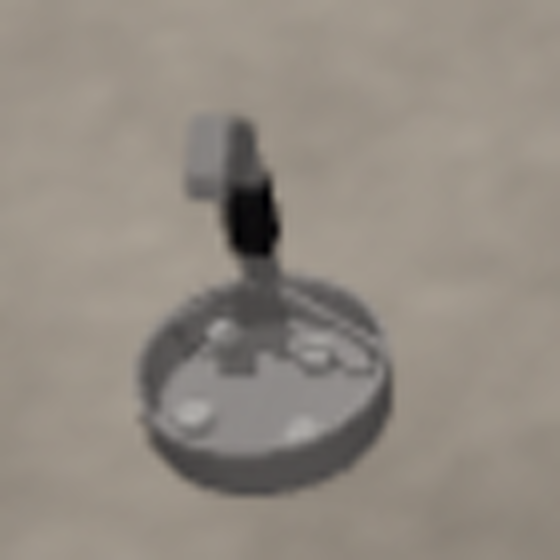

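View pics/c4.png

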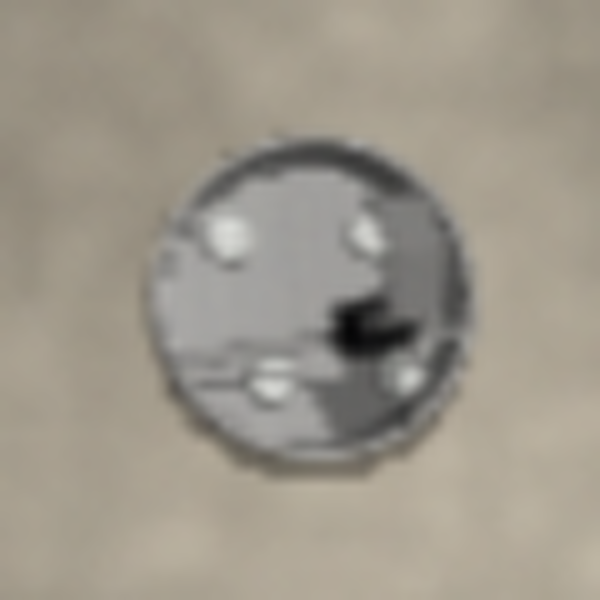

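View pics/c5.png

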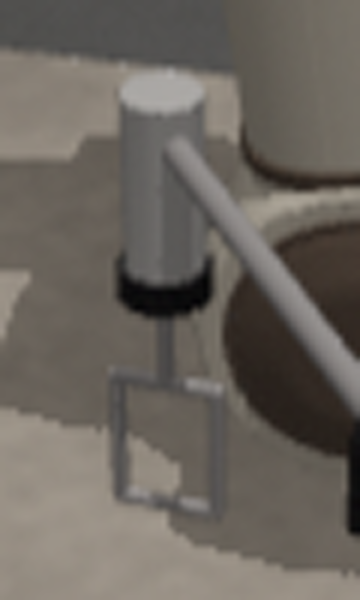

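View pics/c6.png

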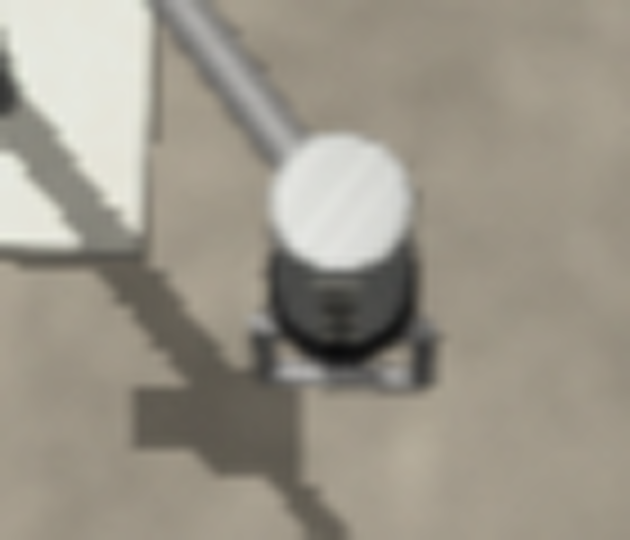

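```bash
cat > fit.py <<'E'
from h import *
from scipy.optimize import least_squares
T=load('top0');S=load('scene0')
# rack corners local (x,y): order back? top: up=+x, left=+y
tc=[(173.1,195),(231.5,212.75),(223.5,237.25),(164.4,218.5)]
sc=[(338.75,260.25),None,None,None]
loc=[(.035,.085),(.035,-.085),(-.035,-.085),(-.035,.085)]
# scene crop: (207,230)&(110,362) are -y end (left); near camera = +x (lower)
so=[(400.6,287.25),(338.75,260.25),(350.9,243.75),(410,269)]
def W(p,l,z): c,s=np.cos(p[2]),np.sin(p[2]); return np.array([p[0]+c*l[0]-s*l[1],p[1]+s*l[0]+c*l[1],z])
def res(p):
    return np.concatenate([proj(T,W(p,l,.04))-t for l,t in zip(loc,tc)]+[proj(S,W(p,l,.04))-t for l,t in zip(loc,so)])
r=least_squares(res,[.5,.2,-.3]); print(r.x,np.degrees(r.x[2]),r.fun.round(1))
for t,s in zip(tc,so): print(tri((T,*t),(S,*s)))
# grips
P=tri((T,174.5,216.),(S,398.5,247.75)); print('link grip rough',P)
P=tri((T,171.,211.),(S,399.5,238)); print('link hook top rough',P)
P=tri((T,207.5,221.0),(S,363.,230.5)); print('spare hook top rough',P)
# eye: lower bar mid: scene c5 (165,503) ; top c6 (340,377)
P=tri((T,240+343/9,130+377/9),(S,255+168/6,95+503/6)); print('eye bar',P)
a=tri((T,240+262/9,130+373/9),(S,255+118/6,95+497/6))
b=tri((T,240+425/9,130+380/9),(S,255+218/6,95+512/6)); print(a,b, np.degrees(np.arctan2(*( (a[0]-b[0])[[0,1]]*[-1,1]))))
# tube top centre
print('tube top',tri((T,240+341/9,130+202/9),(S,255+163/6,95+92/6)))
# post top / base
# pan dish rim centre, hook
print('hook top pan',tri((T,345+37.5,185+32.),(S,165+26,190+17)))
print('grip pan',tri((T,345+36.5,185+32.5),(S,165+31.5,190+27)))
E
python3 fit.py
```

```text
[ 0.58033941  0.25756768 -0.29922215] -17.144166129207008 [-0.5 -0.7 -0.6 -0.4 -0.5 -0.5 -0.  -0.1 -0.5 -0.3 -0.2 -0.7 -0.6 -0.7
  0.2 -0.6]
(array([0.63723421, 0.32895615, 0.03687781]), [1.1069255516973548, 1.1069255516973904])
(array([0.58792533, 0.16573853, 0.03621109]), [1.0397365907705622, 1.0397365907704745])
(array([0.52041908, 0.18704921, 0.03582688]), [1.3403919243850255, 1.3403919243850524])
(array([0.57183328, 0.34944398, 0.03747882]), [0.2675039380451691, 0.26750393804497735])
link grip rough (array([0.57203226, 0.30682842, 0.10557502]), [2.0639580050193116, 2.0639580050192956])
link hook top rough (array([0.58065601, 0.30411579, 0.14805712]), [0.908203467478638, 0.9082034674786457])
spare hook top rough (array([0.55733676, 0.21532638, 0.12895264]), [0.8542720552010301, 0.8542720552010336])
eye bar (array([0.64473822, 0.03494748, 0.32321487]), [0.06773140476012543, 0.06773140476015829])
(array([0.64946991, 0.03650436, 0.32962099]), [17.82296950395282, 17.822969503952866]) (array([0.6410868 , 0.03361975, 0.31777422]), [18.36921334514626, 18.369213345146264]) -71.01179572649262
tube top (array([0.64506944, 0.03515996, 0.48805362]), [0.7301045488865743, 0.7301045488865914])
hook top pan (array([ 0.57194076, -0.24057367,  0.11680276]), [8.128328463991972, 8.128328463992005])
grip pan (array([ 0.57122768, -0.23897805,  0.08075932]), [0.23027365984840295, 0.23027365984830675])
```

```bash
cat > fit2.py <<'E'
from h import *
from scipy.optimize import least_squares
T=load('top0');S=load('scene0')
cr={'c1':(S,325,215,8),'c2':(T,150,180,8),'c3':(S,165,190,8),'c4':(T,345,185,10),'c5':(S,255,95,6),'c6':(T,240,130,9)}
def px(c,x,y):
    d,x0,y0,k=cr[c]; return (d,x0+(x+.5)/k-.5,y0+(y+.5)/k-.5)
if __name__=='__main__':
    m=[('c2',185,120),('c2',652,262),('c2',588,458),('c2',115,308)]
    n=[('c1',605,578),('c1',110,362),('c1',207,230),('c1',680,432)]
    n=[n[i] for i in (3,2,1,0)] 
    loc=[(.035,.085),(.035,-.085),(-.035,-.085),(-.035,.085)]
    n=[('c1',605,578),('c1',110,362),('c1',207,230),('c1',680,432)]
    def W(p,l,z): c,s=np.cos(p[2]),np.sin(p[2]); return np.array([p[0]+c*l[0]-s*l[1],p[1]+s*l[0]+c*l[1],z])
    def res(p):
        o=[]
        for q in (m,n):
            for l,c in zip(loc,q):
                d,u,v=px(*c); o.append(proj(d,W(p,l,.04))-[u,v])
        return np.concatenate(o)
    r=least_squares(res,[.5,.2,-.3]); print('rack',r.x,np.degrees(r.x[2]),r.fun.round(1))
    for a,b in zip(m,n): print(tri(px(*a),px(*b)))
    print('eye mid',tri(px('c6',343,377),px('c5',168,503)))
    a=tri(px('c6',262,373),px('c5',218,512)); b=tri(px('c6',425,380),px('c5',118,497)); v=a[0]-b[0]
    print(a,b,'eye yaw',np.degrees(np.arctan2(-v[0],v[1])),np.linalg.norm(v))
    a=tri(px('c6',262,330),px('c5',218,384)); b=tri(px('c6',425,328),px('c5',118,374)); v=a[0]-b[0]
    print('eye upper',a,b,'yaw',np.degrees(np.arctan2(-v[0],v[1])))
    print('tube top',tri(px('c6',341,202),px('c5',163,92)))
    d,u,v=px('c4',311,300); print('dish rim ctr top',onz(d,u,v,.026))
    d,u,v=px('c3',265,365); print('dish rim ctr scene',onz(d,u,v,.026))
    print('pan grip',tri(px('c4',372,330),px('c3',252,217)))
    for z in (.084,):
        d,u,v=px('c4',370,328); print(onz(d,u,v,z)); d,u,v=px('c3',252,217); print(onz(d,u,v,z))
    # wires: ends
E
python3 fit2.py
```

```text
rack [ 0.580569    0.25741653 -0.29859831] -17.108422932758632 [-0.  -0.3 -0.1 -0.  -0.  -0.2  0.5  0.2 -0.1  0.2  0.1 -0.2 -0.2 -0.2
  0.5 -0.2]
(array([0.63815343, 0.32848147, 0.03968767]), [0.18493939260857184, 0.18493939260863987])
(array([0.58902492, 0.16560757, 0.03912919]), [0.011648024230565997, 0.01164802423054144])
(array([0.52167077, 0.1867978 , 0.0388095 ]), [0.2634123313090204, 0.2634123313090005])
(array([0.57290112, 0.34890832, 0.04039564]), [1.2912710825635472, 1.2912710825635638])
eye mid (array([0.64554011, 0.03509746, 0.32493738]), [0.7312770461114855, 0.7312770461115152])
(array([0.64641835, 0.05387737, 0.32520141]), [0.7944077246303204, 0.7944077246302511]) (array([0.64508709, 0.01613608, 0.32364878]), [0.5888822089348984, 0.5888822089349274]) eye yaw -2.020176591727794 0.0377966648807611
eye upper (array([0.6447719 , 0.05296959, 0.37930923]), [0.21153196488063833, 0.21153196488058412]) (array([0.64557263, 0.01738963, 0.37784659]), [0.1575233809507578, 0.15752338095072388]) yaw 1.2892375729930872
tube top (array([0.64572268, 0.03525168, 0.48926285]), [0.04562891574440994, 0.04562891574441284])
dish rim ctr top [ 0.58445479 -0.23579779  0.026     ]
dish rim ctr scene [ 0.5880987  -0.23677049  0.026     ]
pan grip (array([ 0.57113983, -0.23980367,  0.08160094]), [0.6024265966614474, 0.6024265966612761])
[ 0.57125249 -0.23811302  0.084     ]
[ 0.57348169 -0.2390222   0.084     ]
```

```bash
cat > ov.py <<'E'
from h import *
def fr(p,yaw):
    c,s=np.cos(yaw),np.sin(yaw); R=np.array([[c,-s,0],[s,c,0],[0,0,1]]); return lambda l:R@np.asarray(l,float)/1000+p
def hookmodel():
    # rel. grip, mm: strip, roof, block
    E=[]
    for y in(-7,7):
        E+=[[(0,y,-15),(0,y,48),(14,y,58),(29,y,48),(29,y,33)]]
    E+=[[(14,-7,58),(14,7,58)],[(29,-7,33),(29,7,33)]]
    for z in(-15,15): E+=[[(-7,-8,z),(7,-8,z),(7,8,z),(-7,8,z),(-7,-8,z)]]
    for x in(-7,7):
        for y in(-8,8):E+=[[(x,y,-15),(x,y,15)]]
    return E
def hanger():
    E=hookmodel()
    E+=[[(14,-18,-100),(14,18,-100),(14,18,-48),(14,-18,-48),(14,-18,-100)]]
    return E
def pan():
    E=hookmodel(); t=np.linspace(0,2*np.pi,60)
    for r,z in((46,-58),(46,-84),(40,-80)): E+=[[(14+r*np.cos(a),r*np.sin(a),z) for a in t]]
    for s in(-1,1): E+=[[(0,0,-28),(14,44*s,-60)]]
    return E
def draw(s,crop,k,models,out):
    d=load(s);x0,y0,x1,y1=crop
    im=cv2.resize(d['frame'][y0:y1,x0:x1,::-1].copy(),None,fx=k,fy=k,interpolation=cv2.INTER_CUBIC)
    for E,f,col in models:
        for e in E:
            q=np.array([(proj(d,f(v))-[x0,y0]+.5)*k-.5 for v in e])
            cv2.polylines(im,[np.round(q).astype(int)],False,col,1,cv2.LINE_AA)
    cv2.imwrite(f'pics/{out}.png',im)
def side(a,b,out):
    A=cv2.imread(f'pics/{a}.png');B=cv2.imread(f'pics/{b}.png');h=max(A.shape[0],B.shape[0])
    A=cv2.copyMakeBorder(A,0,h-A.shape[0],0,0,0);B=cv2.copyMakeBorder(B,0,h-B.shape[0],0,0,0)
    cv2.imwrite(f'pics/{out}.png',np.hstack([A,B]))
E
python3 - <<'E'
from ov import *
S=load('scene0');T=load('top0')
for uv in [(316,335),(317,338)]: print('post base',onz(S,*uv,0.012))
ry=-.2986; R=fr(np.array([.5806,.2574,0]),ry)
g=R((-7,45,112)); print('grip guess',g)
rk=[[(a*35,b*85,40) for a,b in((1,1),(1,-1),(-1,-1),(-1,1),(1,1))]]
H=(hanger(),fr(g,ry),(0,0,255)); RK=(rk,R,(0,255,0))
draw('scene0',(370,220,420,295),8,[H,RK],'o1'); draw('top0',(155,185,205,235),8,[H,RK],'o2'); side('o1','o2','o12')
py=np.radians(13); pg=np.array([.572,-.239,.084]); Pm=(pan(),fr(pg,py),(0,0,255))
draw('scene0',(170,195,225,260),7,[Pm],'o3'); draw('top0',(350,190,400,240),8,[Pm],'o4'); side('o3','o4','o34')
E
```

```text
post base [0.80531015 0.15417941 0.012     ]
post base [0.81236542 0.15806963 0.012     ]
grip guess [0.58714797 0.30246799 0.112     ]
```

View pics/o12.png

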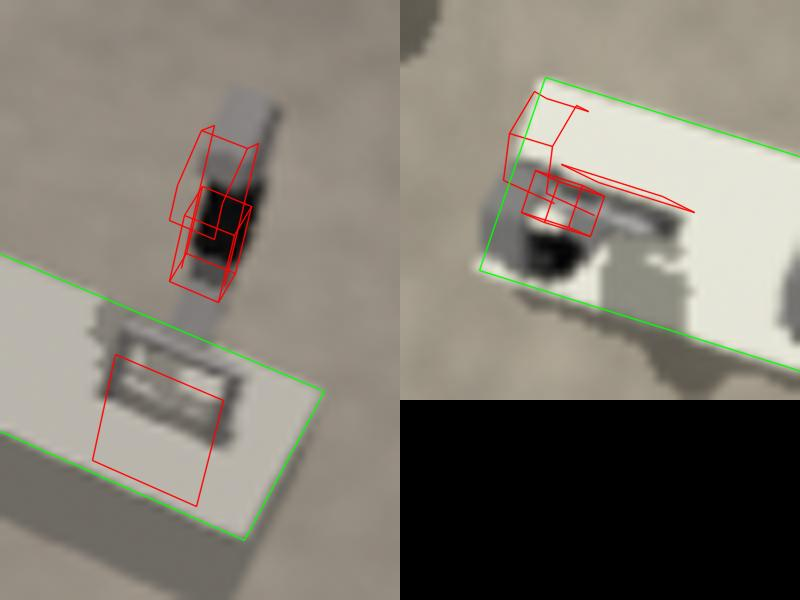

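View pics/o34.png

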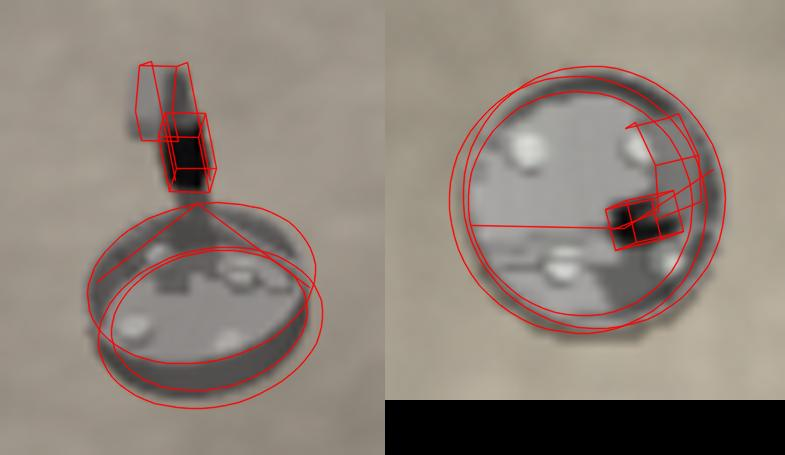

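Run:
```python
from ov import *
ry=-.2986; R=fr(np.array([.5806,.2574,0]),ry)
rk=[[(a*35,b*85,40) for a,b in((1,1),(1,-1),(-1,-1),(-1,1),(1,1))]]
g=R((-21,45,112)); print('grip guess',g)
H=(hanger(),fr(g,ry),(0,0,255)); RK=(rk,R,(0,255,0))
draw('scene0',(370,220,420,295),8,[H,RK],'o1'); draw('top0',(155,185,205,235),8,[H,RK],'o2'); side('o1','o2','o12')
py=np.radians(25); pg=np.array([.572,-.239,.084]); Pm=(pan(),fr(pg,py),(0,0,255))
draw('scene0',(170,195,225,260),7,[Pm],'o3'); draw('top0',(350,190,400,240),8,[Pm],'o4'); side('o3','o4','o34')
```

```text
grip guess [0.57376748 0.30658655 0.112     ]
```

View pics/o12.png

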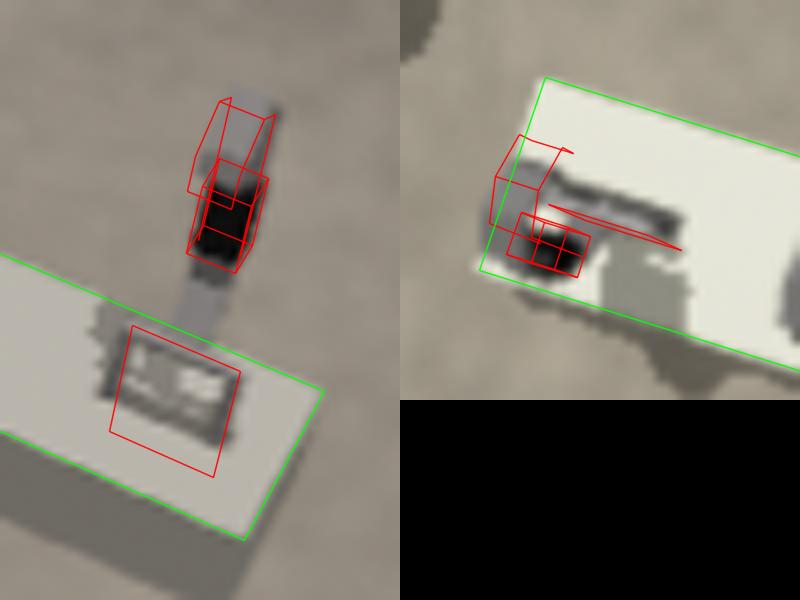

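View pics/o34.png

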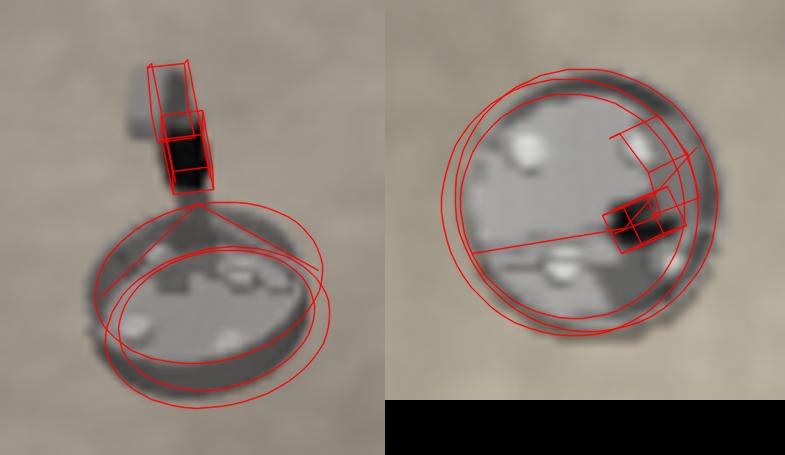

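Run:
```python
from ov import *
ry=-.2986; R=fr(np.array([.5806,.2574,0]),ry)
rk=[[(a*35,b*85,40) for a,b in((1,1),(1,-1),(-1,-1),(-1,1),(1,1))]]
g=R((-25,45,110)); print('grip guess',g)
H=(hanger(),fr(g,ry),(0,0,255)); RK=(rk,R,(0,255,0))
draw('scene0',(370,220,420,295),8,[H,RK],'o1'); draw('top0',(155,185,205,235),8,[H,RK],'o2'); side('o1','o2','o12')
py=np.radians(0); pg=np.array([.572,-.2395,.083]); Pm=(pan(),fr(pg,py),(0,0,255))
draw('scene0',(170,195,225,260),7,[Pm],'o3'); draw('top0',(350,190,400,240),8,[Pm],'o4'); side('o3','o4','o34')
```

```text
grip guess [0.56994448 0.30776328 0.11      ]
```

View pics/o12.png

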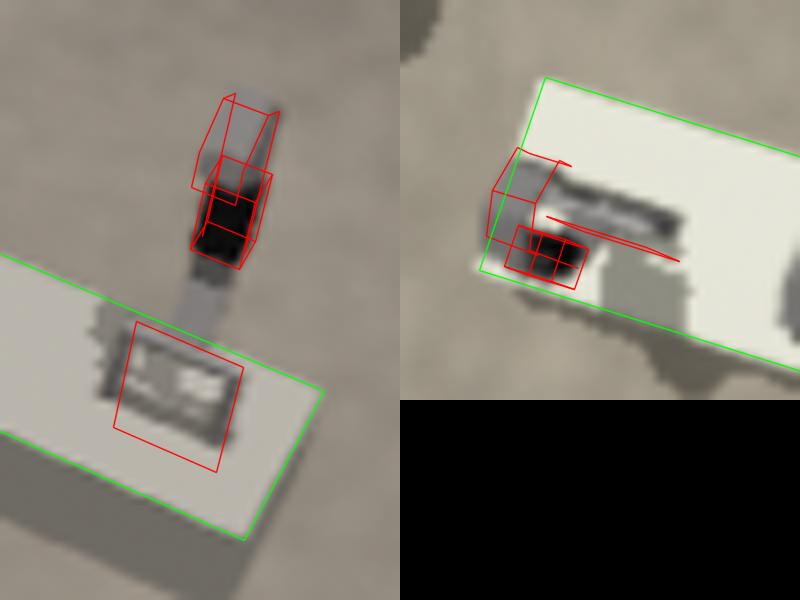

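View pics/o34.png

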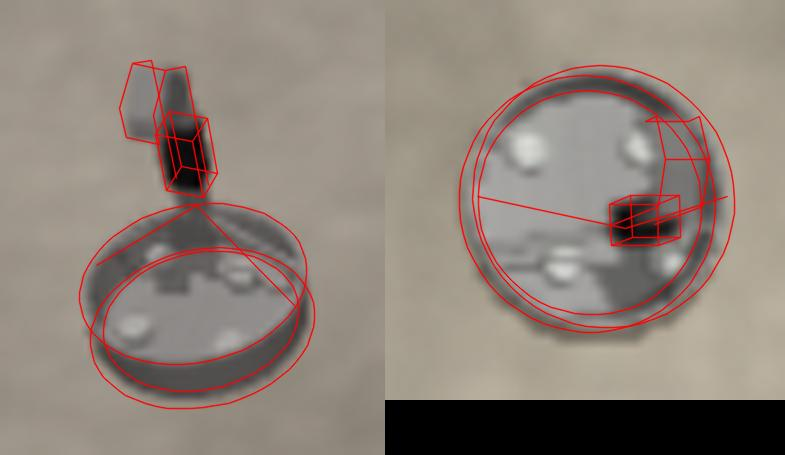

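Run:
```python
from h import *
crop('scene0',375,228,405,278,12,'d1'); crop('top0',160,198,200,228,14,'d2')
crop('scene0',184,200,206,222,25,'d3'); crop('top0',370,200,396,226,22,'d4')
from ov import side
side('d1','d2','d12a');
```

```text
(no output)
```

View pics/d1.png

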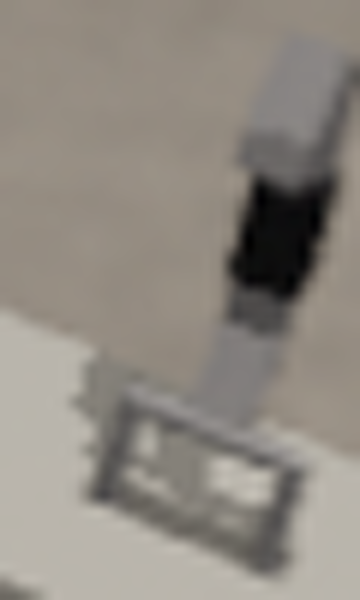

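View pics/d2.png

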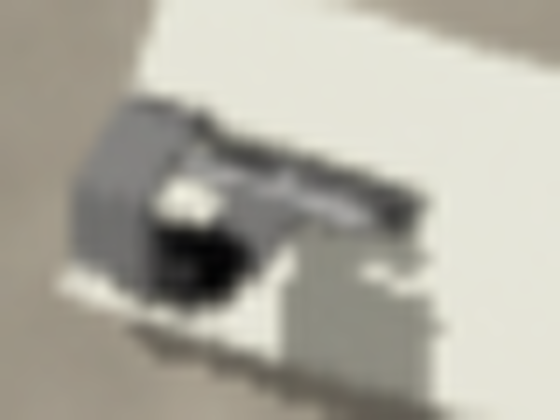

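View pics/d3.png

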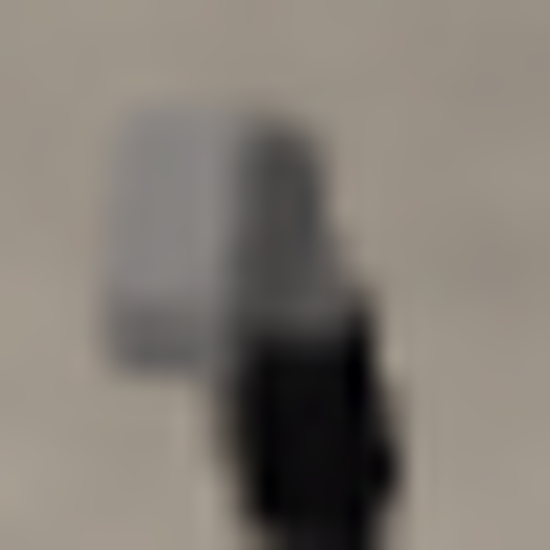

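View pics/d4.png

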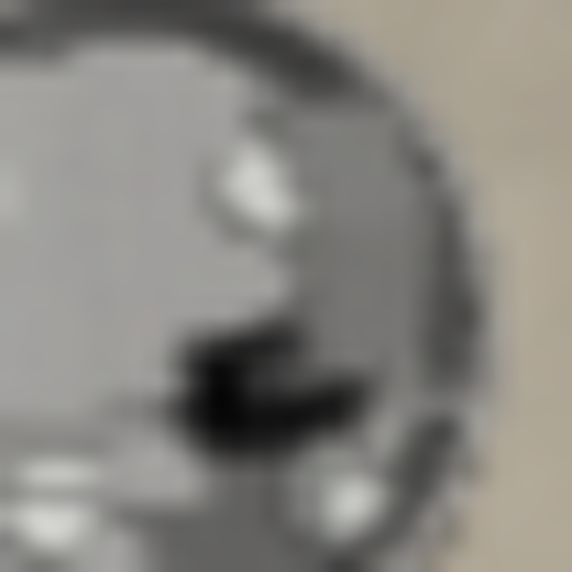

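Run:
```python
import fit2; from fit2 import *
cr.update({'d1':(S,375,228,12),'d2':(T,160,198,14),'d3':(S,184,200,25),'d4':(T,370,200,22)})
R=lambda P:(lambda d:(np.array([np.cos(-.2986)*d[0]+np.sin(-.2986)*d[1],-np.sin(-.2986)*d[0]+np.cos(-.2986)*d[1],d[2]])*1000).round(1))(P-np.array([.5806,.2574,0]))
for n,a,b in [('loop top -y',('d1',130,392),('d2',408,197)),('tip -y',('d1',247,168),('d2',203,128)),('tip +y',('d1',312,187),('d2',133,100)),('block',('d1',282,238),('d2',195,262))]:
    P,e=tri(px(*a),px(*b)); print(n,P.round(4),np.round(e,1),R(P))
for n,a,b in [('tip +y',('d3',215,370),('d4',300,110)),('tip -y',('d3',110,370),('d4',410,110)),('block',('d3',308,455),('d4',272,395))]:
    P,e=tri(px(*a),px(*b)); print(n,P.round(4),np.round(e,1))
for u,v in[(345,185),(75,265),(150,293)]:
    print(onz(*px('d2',u,v),.16))
```

```text
loop top -y [0.5873 0.2798 0.0681] [3.5 3.5] [-0.2 23.4 68.1]
tip -y [0.592  0.2963 0.1453] [0.3 0.3] [ -0.5  40.5 145.3]
tip +y [0.5967 0.3087 0.1479] [0. 0.] [  0.3  53.7 147.9]
block [0.5715 0.3073 0.1067] [0.2 0.2] [-23.4  45.1 106.7]
tip +y [ 0.6009 -0.2338  0.1186] [1.1 1.1]
tip -y [ 0.6011 -0.247   0.1158] [1.5 1.5]
block [ 0.5716 -0.241   0.0779] [0.5 0.5]
[0.58014869 0.26737441 0.16      ]
[0.56591057 0.314794   0.16      ]
[0.56098581 0.30133439 0.16      ]
```

```bash
cat >> ov.py <<'E'
from scipy.spatial.transform import Rotation as Ro
def fr6(p,yaw,pitch,roll=0):
    R=Ro.from_euler('ZYX',[yaw,pitch,roll],degrees=True).as_matrix(); return lambda l:R@np.asarray(l,float)/1000+p
E
cat > fit3.py <<'E'
import fit2; from fit2 import *; from ov import *
cr.update({'d1':(S,375,228,12),'d2':(T,160,198,14)})
# observations: local pts
obs=[(('d1',247,172),(30,-7,33)),(('d1',312,187),(30,7,33)),(('d2',203,126),(30,-7,33)),(('d2',133,100),(30,7,33)),
 (('d1',122,388),(14,-18,-45)),(('d1',303,465),(14,18,-45)),(('d2',425,190),(14,-18,-45)),
 (('d2',75,268),(0,7,49)),(('d2',150,295),(0,-7,49)),
 (('d1',290,35),(14,-7,58)),(('d1',350,62),(14,7,58))]
def res(p):
    f=fr6(p[:3],p[3],p[4],p[5]); return np.concatenate([proj(px(*c)[0],f(l))-px(*c)[1:] for c,l in obs]+[[p[3]/20+17.1/20]])
r=least_squares(res,[.572,.307,.11,-17,-5,0],loss='soft_l1'); print(r.x.round(4),r.fun.round(1))
p=r.x
for n,l in[('seat',(14,0,48)),('bar',(14,0,-100))]: print(n,fr6(p[:3],*p[3:])(l))
ry=-.2986; R=fr(np.array([.5806,.2574,0]),ry)
rk=[[(a*35,b*85,40) for a,b in((1,1),(1,-1),(-1,-1),(-1,1),(1,1))]]
H=(hanger(),fr6(p[:3],*p[3:]),(0,0,255)); RK=(rk,R,(0,255,0))
draw('scene0',(370,220,420,295),8,[H,RK],'o1'); draw('top0',(155,185,205,235),8,[H,RK],'o2'); side('o1','o2','o12')
E
python3 fit3.py
```

```text
[  0.5709   0.3053   0.1082 -10.7604  -9.366   -2.4464] [-0.3 -0.1 -0.   0.7  0.5 -0.6  0.1  0.3 -0.1  1.1 -1.3 -0.2 -3.2  0.5
  0.   0.4  0.1 -0.5  0.2 -0.4  1.  -0.7  0.3]
seat [0.57722301 0.3061882  0.15776636]
bar [0.59968418 0.29548919 0.01187248]
```

View pics/o12.png

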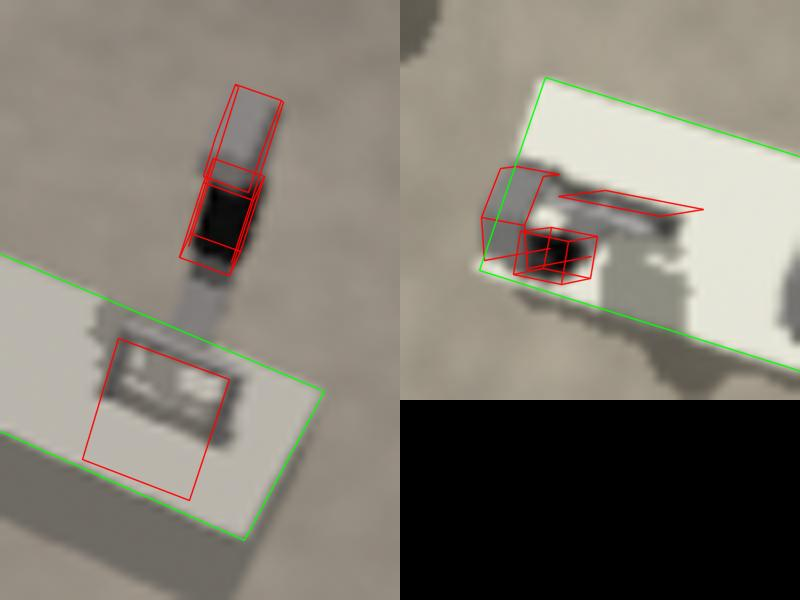

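```bash
cat > m.py <<'E'
from h import *
from scipy.spatial.transform import Rotation as Ro
def RT():
    s=sensors.state(); return s,Ro.from_euler('xyz',s['ee_rot'],degrees=True).as_matrix(),np.array(s['eef_pos'])
def show():
    s,R,p=RT(); x=R[:,0]
    print('t',round(s['time_s'],2),'p',p.round(4),'lean',np.degrees(np.arccos(-x[2])).round(2),'az',np.degrees(np.arctan2(x[1],x[0])).round(1),'xt',x.round(3),'yt',R[:,1].round(3),'zt',R[:,2].round(3),'j',np.round(s['joints'],1),'F',np.round(s['force'],1),'gap',round(s['finger_gap'],3))
    return s,R,p
def to(P):
    s,R,p=RT(); d=R.T@(np.asarray(P)-p)*1000; print('tool delta mm',d.round(1),'n',np.linalg.norm(d).round(1)); return d
if __name__=='__main__':
    import sys
    show()
    if len(sys.argv)>3: to([float(a) for a in sys.argv[1:4]])
E
python3 m.py 0.62 -0.35 0.26
```

```text
t 0.1 p [ 0.1438 -0.5565  0.2478] lean 0.06 az 95.8 xt [-0.     0.001 -1.   ] yt [ 0.25  -0.968 -0.001] zt [-0.968 -0.25  -0.   ] j [-83.2   8.6  82.4   0.   89.   -7.7] F [-0.6 -0.4  0.3] gap 0.999
tool delta mm [ -12.1  -80.8 -512.7] n 519.2
```

jog_arm(moves=[[[0,-6,-40,6.6],[0,0,-40,6.6],[0,6,-40,6.6],[0,10,-40,6.6],[0,14,-38,0],[0,14,-38,0],[0,14,-38,0],[0,14,-38,0]]])

```text
time_s: 0.77
eef_pos: [0.4355, -0.6379, 0.2468]
ee_rot: [-35.4, 89.8, 132.0]
force: [-1.2, -0.7, 0.4]
finger_gap: 1.002
```

```bash
python3 m.py 0.78 -0.2 0.26
```

```text
t 0.77 p [ 0.4355 -0.6379  0.2468] lean 0.17 az 132.0 xt [-0.002  0.002 -1.   ] yt [-0.218 -0.976 -0.002] zt [-0.976  0.218  0.002] j [-61.4  33.7  48.9  -0.   97.5  41.2] F [-1.2 -0.7  0.4] gap 1.002
tool delta mm [ -12.9 -502.5 -240.7] n 557.3
```

jog_arm(moves=[[[0,-41,0,0],[0,-41,0,0],[0,-41,0,0],[0,-41,0,0],[0,-40,-10,0],[0,-40,-10,0],[0,-40,-10,0],[0,-38,-15,0]]])

```text
time_s: 1.43
eef_pos: [0.5592, -0.3436, 0.2184]
ee_rot: [-39.4, 88.2, 127.6]
force: [0.4, -1.0, -0.4]
finger_gap: 1.002
```

```bash
python3 m.py 0.78 -0.175 0.26
```

```text
t 1.43 p [ 0.5592 -0.3436  0.2184] lean 1.84 az 127.6 xt [-0.02   0.025 -0.999] yt [-0.224 -0.974 -0.02 ] zt [-0.974  0.223  0.025] j [-38.5  20.1  71.7   0.4  90.1  64.4] F [ 0.4 -1.  -0.4] gap 1.002
tool delta mm [ -41.7 -214.5 -176.5] n 280.9
```

jog_arm(moves=[[[-5,-32,-25,0],[-6,-32,-25,0],[-6,-32,-25,0],[-6,-32,-25,0],[-6,-30,-25,0],[-6,-25,-25,0],[-5,-15,-30,0],[0,0,-30,0]]])

```text
time_s: 2.1
eef_pos: [0.8074, -0.1813, 0.2574]
ee_rot: [-39.3, 87.9, 128.2]
force: [0.6, -1.1, 0.2]
finger_gap: 0.998
```

```bash
python3 m.py 0.85 -0.19 0.26
```

```text
t 2.1 p [ 0.8074 -0.1813  0.2574] lean 2.06 az 128.2 xt [-0.022  0.028 -0.999] yt [-0.218 -0.976 -0.023] zt [-0.976  0.217  0.028] j [-18.4  43.9  31.5   1.2 106.4  84.5] F [ 0.6 -1.1  0.2] gap 0.998
tool delta mm [ -3.8  -0.8 -43.4] n 43.6
```

jog_arm(moves=[[[0,0,-40,0],[0,0,-40,0],[0,0,-40,0],[0,0,-40,0]]])

```text
time_s: 2.43
eef_pos: [0.8776, -0.1969, 0.2361]
ee_rot: [-88.1, 88.7, 79.3]
force: [-1.8, -0.0, 10.4]
finger_gap: 0.997
```

```bash
python3 m.py
```

```text
t 2.43 p [ 0.8776 -0.1969  0.2361] lean 1.33 az 79.3 xt [ 0.004  0.023 -1.   ] yt [-0.217 -0.976 -0.023] zt [-0.976  0.217  0.001] j [-18.   59.3   6.9   1.4 114.   85.1] F [-1.8 -0.  10.4] gap 0.997
```

jog_arm(moves=[[[0,0,-40,0],[0,0,-40,0],[0,0,-40,0],[0,0,-40,0]]])

```text
time_s: 2.77
eef_pos: [0.9237, -0.2058, 0.1806]
ee_rot: [-162.9, 85.1, 4.5]
force: [-0.3, 0.5, 0.1]
finger_gap: 1.001
```

```bash
python3 m.py
```

```text
t 2.77 p [ 0.9237 -0.2058  0.1806] lean 4.9 az 4.5 xt [ 0.085  0.007 -0.996] yt [-0.218 -0.976 -0.025] zt [-0.972  0.219 -0.082] j [-17.8  62.8   7.    1.9 105.6  85.4] F [-0.3  0.5  0.1] gap 1.001
```

```bash
python3 -c "
from m import *
s=sensors.state();print(s['joints'],s['qvel'])"
```

```text
[-17.82066042  62.79183241   7.03495716   1.93132484 105.63343723
  85.39916426] [  0.34228084   8.37917943  -0.24553576   1.52330885 -24.46467167
   0.5860062 ]
```

jog_arm(moves=[[[-20,0,-35,0],[-20,0,-35,0],[-20,0,-35,0],[-20,0,-35,0],[-20,0,-35,0],[-20,0,-35,0]]])

```text
time_s: 3.27
eef_pos: [0.9414, -0.212, 0.262]
ee_rot: [-173.8, 76.1, -6.5]
force: [0.4, -0.5, -0.4]
finger_gap: 1.001
```

```bash
python3 m.py
```

```text
t 3.27 p [ 0.9414 -0.212   0.262 ] lean 13.86 az -6.5 xt [ 0.238 -0.027 -0.971] yt [-0.218 -0.976 -0.026] zt [-0.947  0.217 -0.238] j [-18.1  58.2   7.    2.8 101.3  85.5] F [ 0.4 -0.5 -0.4] gap 1.001
```

jog_arm(moves=[[[-9,0,-39,0],[-7,0,-40,0],[-5,0,-40,0],[-3,0,-40,0],[-2,0,-40,0],[0,0,-40,0],[0,0,-40,0],[2,0,-40,0]]])

```text
time_s: 3.93
eef_pos: [1.0027, -0.2268, 0.3101]
ee_rot: [-177.1, 61.6, -10.0]
force: [1.5, -0.1, 0.3]
finger_gap: 0.999
```

```bash
python3 m.py
```

```text
t 3.93 p [ 1.0027 -0.2268  0.3101] lean 28.41 az -10.0 xt [ 0.469 -0.083 -0.88 ] yt [-0.217 -0.976 -0.024] zt [-0.856  0.203 -0.475] j [-18.2  56.8   7.    3.9  88.   85.6] F [ 1.5 -0.1  0.3] gap 0.999
```

jog_arm(moves=[[[4,0,-40,0],[5,0,-40,0],[5,0,-40,0],[5,0,-40,0],[5,0,-40,0],[5,0,-40,0]]])

```text
time_s: 4.43
eef_pos: [1.0471, -0.2376, 0.343]
ee_rot: [-177.8, 51.1, -10.9]
force: [-0.1, -0.4, -1.1]
finger_gap: 1.003
```

```bash
python3 m.py
```

```text
t 4.43 p [ 1.0471 -0.2376  0.343 ] lean 38.9 az -10.9 xt [ 0.617 -0.119 -0.778] yt [-0.218 -0.976 -0.024] zt [-0.756  0.184 -0.628] j [-18.2  56.7   7.    4.7  77.7  85.5] F [-0.1 -0.4 -1.1] gap 1.003
```

jog_arm(moves=[[[-22,8,27,0],[-22,8,27,0],[-22,8,27,0],[-22,8,27,0],[-22,8,27,0],[-22,8,27,0],[-22,8,27,0],[-22,8,27,0]]])

```text
time_s: 5.1
eef_pos: [0.8302, -0.2402, 0.3473]
ee_rot: [-177.9, 50.4, -10.9]
force: [1.1, -0.3, 0.2]
finger_gap: 1.0
```

```bash
python3 m.py .5 -.2 .35
```

```text
t 5.1 p [ 0.8302 -0.2402  0.3473] lean 39.64 az -10.9 xt [ 0.627 -0.12  -0.77 ] yt [-0.216 -0.976 -0.023] zt [-0.749  0.181 -0.638] j [-24.2  19.8  65.2  10.2  56.5  76. ] F [ 1.1 -0.3  0.2] gap 1.0
tool delta mm [-213.8   32.   252.8] n 332.7
```

jog_arm(moves=[[[-25,4,30,0],[-25,4,30,0],[-25,4,30,0],[-25,4,30,0],[-25,4,30,0],[-25,4,30,0],[-25,4,30,0],[-20,4,24,0]]])

```text
time_s: 5.77
eef_pos: [0.5102, -0.2017, 0.3531]
ee_rot: [-178.7, 49.0, -11.6]
force: [-0.2, -0.5, 1.0]
finger_gap: 1.0
```

```bash
python3 m.py .49 .31 .32
```

```text
t 5.77 p [ 0.5102 -0.2017  0.3531] lean 40.98 az -11.6 xt [ 0.643 -0.132 -0.755] yt [-0.218 -0.976 -0.015] zt [-0.735  0.174 -0.656] j [-39.8 -19.5 104.5  21.1  59.3  58.1] F [-0.2 -0.5  1. ] gap 1.0
tool delta mm [ -55.3 -494.5  125.6] n 513.2
```

jog_arm(moves=[[[-2,-34,6,0],[-2,-34,6,0],[-2,-34,6,0],[-4,-34,9,0],[-4,-34,9,0],[-4,-34,9,0],[-4,-34,9,0],[-4,-34,9,0]]])

```text
time_s: 6.43
eef_pos: [0.5023, 0.0634, 0.3476]
ee_rot: [-178.9, 47.0, -13.4]
force: [1.1, -0.8, -1.1]
finger_gap: 0.999
```

```bash
python3 m.py .49 .318 .25
```

```text
t 6.43 p [0.5023 0.0634 0.3476] lean 43.05 az -13.4 xt [ 0.664 -0.158 -0.731] yt [-0.245 -0.969 -0.014] zt [-0.706  0.188 -0.682] j [  6.5 -23.9 108.9 -16.5  54.9 115.6] F [ 1.1 -0.8 -1.1] gap 0.999
tool delta mm [  22.9 -242.5  123.3] n 273.0
```

jog_arm(moves=[[[2,-31,14,0],[2,-31,14,0],[2,-31,14,0],[2,-31,14,0],[2,-31,14,0],[2,-31,14,0],[3,-31,14,0],[3,-22,14,0]]])

```text
time_s: 7.1
eef_pos: [0.4933, 0.3284, 0.2771]
ee_rot: [-177.4, 45.8, -11.1]
force: [1.0, 0.2, -0.2]
finger_gap: 1.002
```

```bash
python3 m.py .515 .320 .175
```

```text
t 7.1 p [0.4933 0.3284 0.2771] lean 44.25 az -11.1 xt [ 0.685 -0.134 -0.716] yt [-0.224 -0.974 -0.032] zt [-0.694  0.182 -0.697] j [ 43.   -2.9 101.2 -41.   59.4 161.1] F [ 1.   0.2 -0.2] gap 1.002
tool delta mm [89.1  6.6 54.6] n 104.7
```

jog_arm(moves=[[[0,0,0,-7.1],[0,0,0,-7.1],[0,0,0,-7.1],[0,0,0,-7.1],[0,0,0,-7.1],[0,0,0,-7.1],[0,0,0,-7.1],[0,0,0,-7.1]]])

```text
time_s: 7.77
eef_pos: [0.4921, 0.3371, 0.282]
ee_rot: [126.4, 45.4, -9.4]
force: [0.4, -1.2, -0.1]
finger_gap: 1.001
```

```bash
python3 m.py .515 .320 .175; python3 -c "
from m import *
print(sensors.state()['joints'])"
```

```text
t 7.77 p [0.4921 0.3371 0.282 ] lean 44.61 az -9.4 xt [ 0.693 -0.115 -0.712] yt [ 0.467 -0.68   0.565] zt [-0.549 -0.724 -0.417] j [ 43.5  -3.  100.9 -40.9  58.9 103.9] F [ 0.4 -1.2 -0.1] gap 1.001
tool delta mm [ 93.9 -38.1  44.4] n 110.7
[ 43.52281611  -3.04090485 100.89558399 -40.89431146  58.91830804
 103.87775572]
```

jog_arm(moves=[[[0,0,0,-7.1],[0,0,0,-7.1],[0,0,0,-7.1],[0,0,0,-7.1],[0,0,0,-7.1],[0,0,0,-7.1],[0,0,0,-7.1],[0,0,0,-7.1]]])

```text
time_s: 8.43
eef_pos: [0.4923, 0.339, 0.2918]
ee_rot: [70.2, 44.7, -8.0]
force: [-0.7, -0.0, -0.1]
finger_gap: 1.001
```

```bash
python3 m.py .515 .320 .175
```

```text
t 8.43 p [0.4923 0.339  0.2918] lean 45.28 az -8.0 xt [ 0.704 -0.099 -0.704] yt [0.703 0.243 0.668] zt [ 0.105 -0.965  0.241] j [ 43.5  -3.8 100.8 -40.8  58.4  46. ] F [-0.7 -0.  -0.1] gap 1.001
tool delta mm [100.1 -66.8  -7.4] n 120.5
```

jog_arm(moves=[[[0,0,0,-7.1],[0,0,0,-7.1],[0,0,0,-7.1],[0,0,0,-7.1],[0,0,0,-7.1],[0,0,0,-7.1],[0,0,0,-7.1],[0,0,0,-7.1]]])

```text
time_s: 9.1
eef_pos: [0.4924, 0.3408, 0.3018]
ee_rot: [13.9, 44.0, -6.6]
force: [0.1, -0.1, 0.6]
finger_gap: 0.999
```

```bash
python3 m.py .515 .318 .165
python3 - <<'E'
from h import *
grab('scene','s1');grab('top','t1')
E
```

```text
t 9.1 p [0.4924 0.3408 0.3018] lean 45.97 az -6.6 xt [ 0.714 -0.083 -0.695] yt [0.278 0.945 0.172] zt [ 0.643 -0.316  0.698] j [ 43.5  -4.6 100.6 -40.6  57.9 -11.8] F [ 0.1 -0.1  0.6] gap 0.999
tool delta mm [113.1 -38.8 -73.8] n 140.5
```

View pics/s1.png

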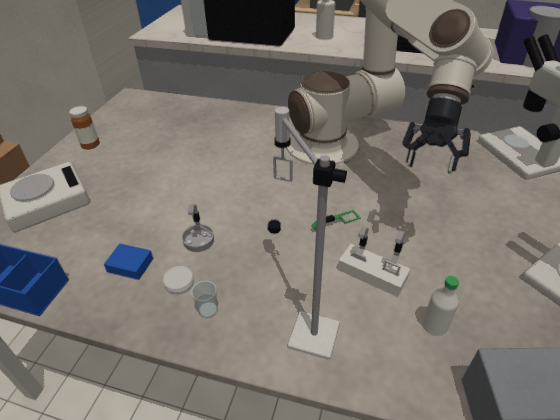

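View pics/t1.png

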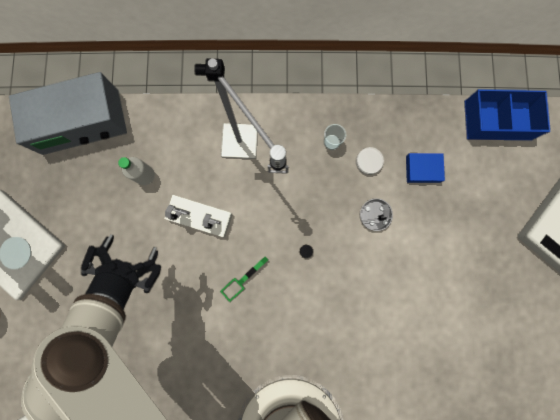

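jog_arm(moves=[[[14,-5,-9,-4.5],[14,-5,-9,-4.5],[14,-5,-9,0],[14,-5,-9,0],[14,-5,-9,0],[12,-5,-8,0]]], jaw=0.2)

```text
time_s: 9.7
eef_pos: [0.511, 0.3185, 0.2092]
ee_rot: [7.6, 43.5, -5.6]
force: [-0.3, 0.8, 1.4]
finger_gap: 0.6
```

```bash
python3 m.py .507 .3135 .173
```

```text
t 9.7 p [0.511  0.3185 0.2092] lean 46.55 az -5.6 xt [ 0.722 -0.071 -0.688] yt [0.188 0.978 0.096] zt [ 0.665 -0.199  0.72 ] j [ 39.6  -1.7 109.3 -45.9  45.9 -12. ] F [-0.3  0.8  1.4] gap 0.6
tool delta mm [ 22.3  -9.2 -27.7] n 36.7
```

jog_arm(moves=[[[11,-5,-14,-1],[11,-5,-14,-1],[0,0,0,0],[0,0,0,0]]])

```text
time_s: 10.03
eef_pos: [0.5062, 0.3116, 0.1708]
ee_rot: [6.9, 43.5, -5.5]
force: [0.9, -0.3, 0.8]
finger_gap: 0.602
```

```bash
python3 m.py .507 .3135 .173
```

```text
t 10.03 p [0.5062 0.3116 0.1708] lean 46.54 az -5.5 xt [ 0.723 -0.069 -0.688] yt [0.177 0.98  0.087] zt [ 0.668 -0.185  0.721] j [ 39.3  -0.2 112.9 -49.5  42.2  -7.8] F [ 0.9 -0.3  0.8] gap 0.602
tool delta mm [-1.1  2.2  1.8] n 3.0
```

```bash
cat > tv.py <<'E'
from ov import *
import sys
from m import RT
def look(tag,regs,extra=[]):
    s,R,p=RT()
    f=lambda l:R@np.asarray(l,float)/1000+p
    G=[[(-60,0,0),(17,0,0)],[(-2,-30,0),(-2,30,0)],[(-2,0,-11),(-2,0,11)]]
    for i,(cam,rg,k) in enumerate(regs):
        grab(cam,f'{tag}{cam[0]}'); draw(f'{tag}{cam[0]}',rg,k,[(G,f,(255,255,0))]+extra,f'{tag}o{i}')
    if len(regs)>1: side(f'{tag}o0',f'{tag}o1',tag)
E
python3 - <<'E'
from tv import *
look('v1',[('scene',(360,190,430,290),6),('top',(140,180,200,250),6)])
E
```

```text
(no output)
```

View pics/v1.png

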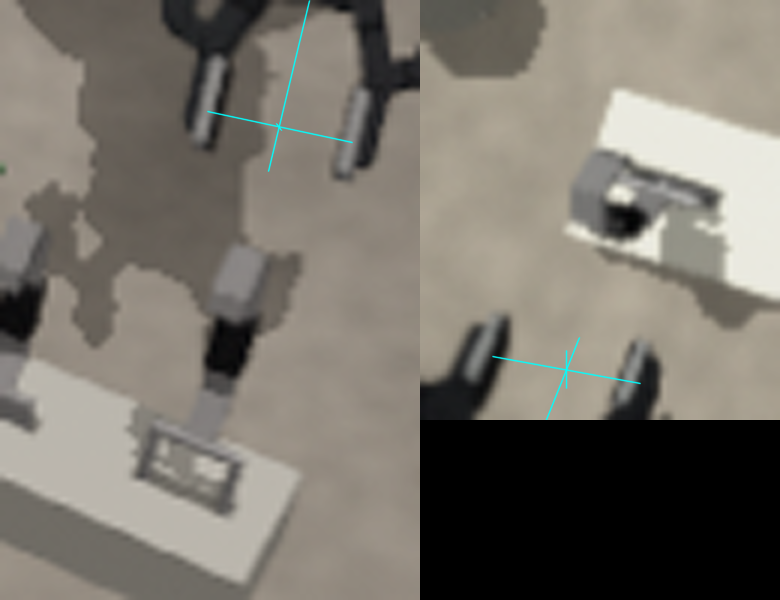

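jog_arm(moves=[[[18,0,0,0],[18,0,0,0],[18,0,0,0],[18,0,0,0],[12,0,0,0],[4,0,0,0],[0,0,0,0]]])

```text
time_s: 10.72
eef_pos: [0.5764, 0.31, 0.1205]
ee_rot: [8.3, 42.7, -4.8]
force: [0.4, -0.5, -0.5]
finger_gap: 0.601
```

```bash
python3 m.py .5717 .306 .110;  python3 - <<'E'
from tv import *
look('v2',[('scene',(360,200,430,290),6),('top',(140,180,200,250),6)])
E
```

```text
t 10.72 p [0.5764 0.31   0.1205] lean 47.27 az -4.8 xt [ 0.732 -0.061 -0.679] yt [0.179 0.978 0.106] zt [ 0.657 -0.199  0.727] j [ 33.8   8.9 110.2 -55.6  33.7  -2.7] F [ 0.4 -0.5 -0.5] gap 0.601
tool delta mm [ 3.9 -5.9 -9.9] n 12.2
```

View pics/v2.png

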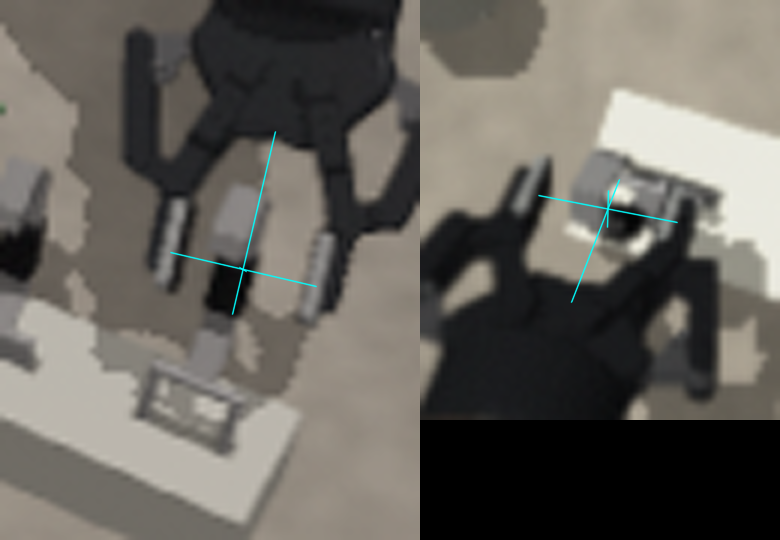

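jog_arm(moves=[[[2,-3,-5,-2],[2,-3,-5,-2],[0,0,-1,0]]])

```text
time_s: 11.07
eef_pos: [0.5695, 0.3065, 0.1112]
ee_rot: [4.0, 42.6, -4.6]
force: [-0.0, -0.2, -0.1]
finger_gap: 0.598
```

```bash
python3 m.py .5717 .306 .110;  python3 - <<'E'
from tv import *
look('v3',[('scene',(360,200,430,290),6),('top',(140,180,200,250),6)])
E
```

```text
t 11.07 p [0.5695 0.3065 0.1112] lean 47.43 az -4.6 xt [ 0.734 -0.059 -0.676] yt [0.127 0.991 0.052] zt [ 0.667 -0.123  0.735] j [ 33.9   8.8 111.7 -57.7  32.8  -4.7] F [-0.  -0.2 -0.1] gap 0.598
tool delta mm [ 2.5 -0.3  0.6] n 2.6
```

View pics/v3.png

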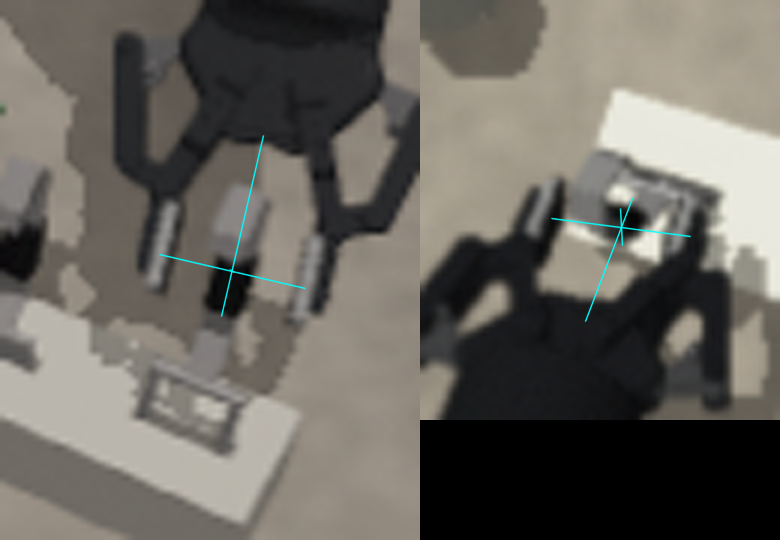

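jog_arm(moves=[[[4,0,0,0],[1,0,0,0]]])

```text
time_s: 11.33
eef_pos: [0.5736, 0.3069, 0.1089]
ee_rot: [4.3, 42.5, -4.5]
force: [-1.3, -0.3, -0.5]
finger_gap: 0.6
```

jog_arm(moves=[[[0,0,0,0],[0,0,0,0],[0,0,0,0],[0,0,0,0],[0,0,0,0],[0,0,0,0]]], jaw=-1)

```text
time_s: 11.83
eef_pos: [0.5743, 0.3056, 0.1092]
ee_rot: [4.1, 42.5, -4.7]
force: [-0.8, -2.3, 2.3]
finger_gap: 0.187
```

```bash
python3 m.py .5717 .306 .110;  python3 - <<'E'
from tv import *
look('v4',[('scene',(360,200,430,290),6),('top',(140,180,200,250),6)])
E
```

```text
t 11.83 p [0.5743 0.3056 0.1092] lean 47.52 az -4.7 xt [ 0.735 -0.061 -0.675] yt [0.131 0.99  0.053] zt [ 0.665 -0.128  0.736] j [ 33.6   9.4 111.4 -58.2  32.5  -4.1] F [-0.8 -2.3  2.3] gap 0.187
tool delta mm [-2.5  0.1 -1.2] n 2.8
```

View pics/v4.png

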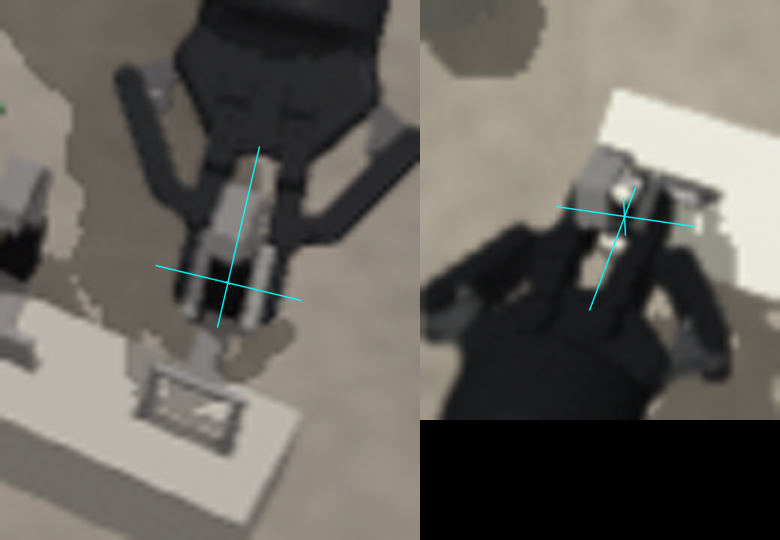

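jog_arm(moves=[[[-5,0,6,0],[-8,0,9,0],[-10,0,11,0],[-10,0,11,0],[-10,0,11,0],[-10,0,11,0],[-10,0,11,0],[-10,0,11,0]]])

```text
time_s: 12.6
eef_pos: [0.5721, 0.3006, 0.2149]
ee_rot: [4.1, 43.1, -4.6]
force: [0.2, -0.4, -1.3]
finger_gap: 0.181
```

```bash
python3 m.py .56 .306 .25;  python3 - <<'E'
from tv import *
look('v5',[('scene',(350,160,450,290),5),('top',(140,180,200,250),6)])
E
```

```text
t 12.6 p [0.5721 0.3006 0.2149] lean 46.93 az -4.6 xt [ 0.728 -0.058 -0.683] yt [0.128 0.99  0.052] zt [ 0.673 -0.125  0.729] j [ 33.    1.2 105.9 -42.7  41.  -23.3] F [ 0.2 -0.4 -1.3] gap 0.181
tool delta mm [-33.1   5.6  16.8] n 37.5
```

View pics/v5.png

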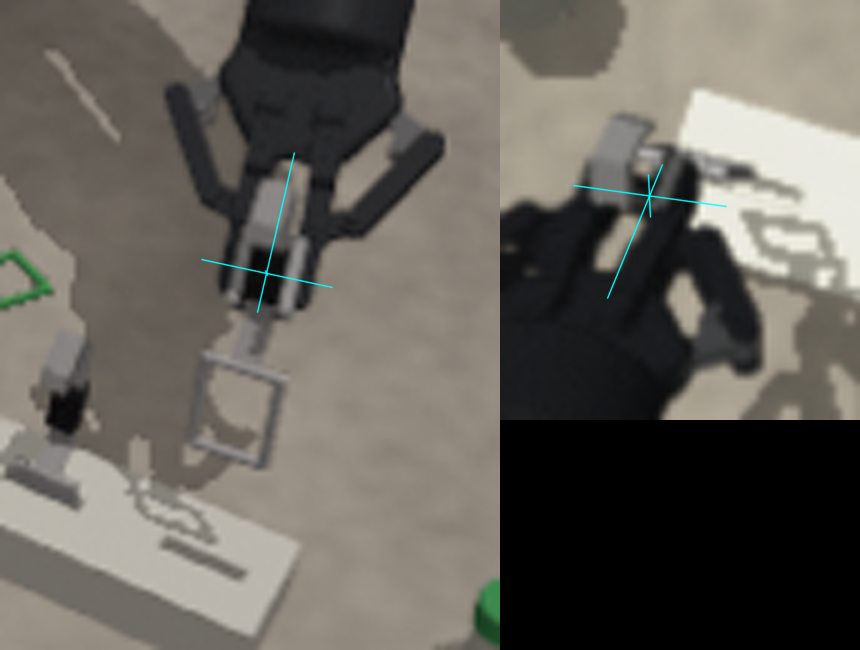

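Run:
```python
from h import *
crop('v5s',383,190,413,256,12,'e1'); crop('v5t',153,196,193,221,19,'e2')
```

```text
(no output)
```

View pics/e1.png

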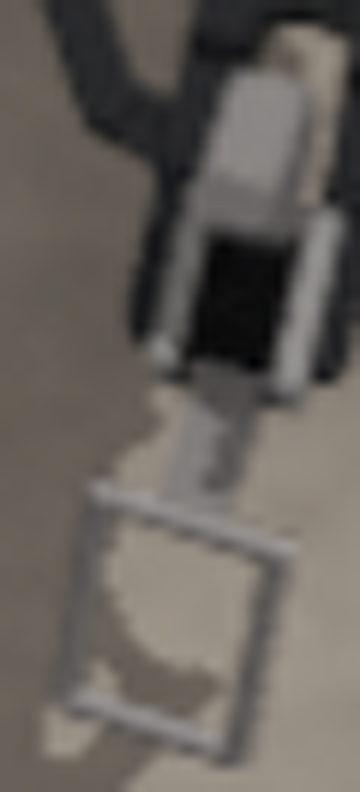

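View pics/e2.png

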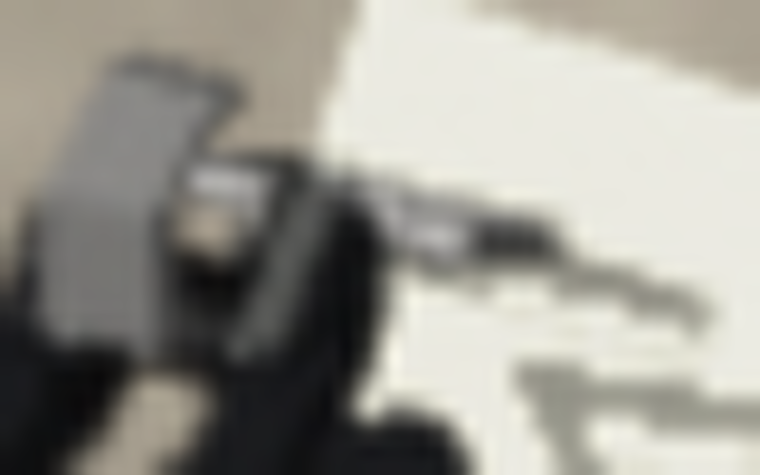

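```bash
cat > fit5.py <<'E'
from fit2 import *; from ov import *; from m import RT
S5=load('v5s');T5=load('v5t')
cr.update({'e1':(S5,383,190,12),'e2':(T5,153,196,19)})
obs=[(('e1',98,492),(14,-18,-48)),(('e1',285,550),(14,18,-48)),(('e1',235,752),(14,18,-100)),(('e1',70,702),(14,-18,-100)),
 (('e1',206,215),(30,-7,33)),(('e1',290,232),(30,7,33)),(('e2',240,97),(30,-7,33)),(('e2',122,62),(30,7,33)),
 (('e2',555,243),(14,-20,-48)),(('e2',45,335),(-1,7,49)),(('e2',155,358),(-1,-7,49)),(('e2',50,197),(14,7,58)),(('e2',165,215),(14,-7,58))]
def res(p):
    f=fr6(p[:3],p[3],p[4],p[5]); return np.concatenate([proj(px(*c)[0],f(l))-px(*c)[1:] for c,l in obs])
p0=[.572,.3,.213,-10,0,0]
r=least_squares(res,p0,loss='soft_l1',f_scale=.5); print(r.x.round(4)); print(r.fun.reshape(-1,2).round(1).tolist())
p=r.x; s,R,pt=RT()
Rh=Ro.from_euler('ZYX',p[3:],degrees=True).as_matrix()
print('grip in tool mm',(R.T@(p[:3]-pt)*1000).round(1),'rot in tool',Ro.from_matrix(R.T@Rh).as_euler('ZYX',degrees=True).round(1))
print('hanger z axis',Rh[:,2].round(3),'x',Rh[:,0].round(3),'y',Rh[:,1].round(3))
H=(hanger(),fr6(p[:3],*p[3:]),(0,0,255))
draw('v5s',(383,180,413,256),8,[H],'o1'); draw('v5t',(148,190,193,221),9,[H],'o2'); side('o1','o2','o12')
E
python3 fit5.py
```

```text
[  0.5694   0.3016   0.2178 -10.0578  -6.7688   1.5435]
[[0.3, 0.4], [-0.2, -0.2], [0.2, -0.1], [-0.7, -0.2], [0.0, 0.0], [-0.7, 0.2], [0.1, -0.3], [0.3, 0.4], [-3.6, -0.2], [-0.1, -0.2], [0.3, -0.4], [-0.4, 0.4], [-0.2, 0.5]]
grip in tool mm [-3.   0.2 -1.8] rot in tool [ -3.6 -49.8   0.9]
hanger z axis [-0.121 -0.006  0.993] x [ 0.978 -0.173  0.118] y [0.171 0.985 0.027]
```

View pics/o12.png

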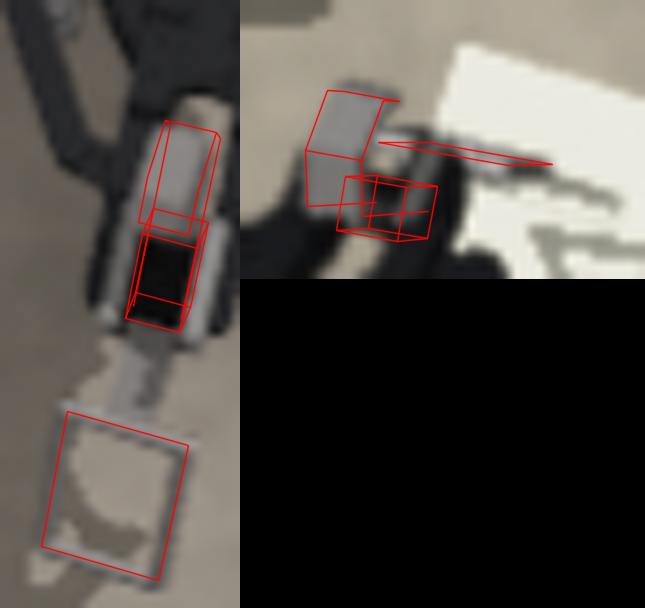

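```bash
cat > hang.py <<'E'
from m import *
import sys
G_T=np.array([-3.,.2,-1.8])/1000; RH_T=Ro.from_euler('ZYX',[-3.6,-49.8,.9],degrees=True).as_matrix()
def hp(l):  # hanger-local (mm, rel grip) -> world
    s,R,p=RT(); return p+R@(G_T+RH_T@(np.asarray(l,float)/1000))
if __name__=='__main__':
    s,R,p=show(); seat=hp((14,0,48)); print('seat',seat.round(4),'tip',hp((29,0,33)).round(4),'bar',hp((14,0,-100)).round(4))
    a=[float(v) for v in sys.argv[1:4]]
    d=np.array(a)-seat; print('seat world delta mm',(d*1000).round(1),'tool delta',(R.T@d*1000).round(1))
E
python3 hang.py .53 .28 .345
```

```text
t 12.7 p [0.5728 0.301  0.2171] lean 47.13 az -4.5 xt [ 0.731 -0.057 -0.68 ] yt [0.128 0.99  0.054] zt [ 0.671 -0.127  0.731] j [ 33.    1.1 105.8 -42.8  41.  -23.3] F [ 0.9 -0.3 -0. ] gap 0.182
seat [0.5774 0.2989 0.2671] tip [0.5938 0.2964 0.254 ] bar [0.5952 0.2998 0.1202]
seat world delta mm [-47.4 -18.9  77.9] tool delta [-86.5 -20.5  27.5]
```

jog_arm(moves=[[[-14,-4,5,0],[-17,-4,6,0],[-17,-4,6,0],[-17,-4,6,0],[-17,-10,4,0],[0,-20,0,0],[0,-25,0,0],[0,-28,0,0]]])

```text
time_s: 13.37
eef_pos: [0.5156, 0.2065, 0.2815]
ee_rot: [4.2, 43.2, -4.1]
force: [-0.4, 0.3, -0.8]
finger_gap: 0.182
```

```bash
python3 hang.py .58 .037 .352
```

```text
t 13.37 p [0.5156 0.2065 0.2815] lean 46.82 az -4.1 xt [ 0.727 -0.053 -0.684] yt [0.122 0.991 0.054] zt [ 0.675 -0.123  0.727] j [ 25.1 -15.4 112.4 -30.6  44.4 -41.9] F [-0.4  0.3 -0.8] gap 0.182
seat [0.5204 0.2044 0.3315] tip [0.5368 0.202  0.3183] bar [0.5375 0.2054 0.1845]
seat world delta mm [  59.6 -167.4   20.5] tool delta [  38.1 -157.5   75.7]
```

jog_arm(moves=[[[2,-22,6,0],[2,-22,6,0],[2,-22,6,0],[3,-22,8,0],[3,-22,8,0],[4,-20,8,0],[4,-15,8,0],[2,-6,4,0]]])

```text
time_s: 14.03
eef_pos: [0.5476, 0.0398, 0.2893]
ee_rot: [4.2, 43.3, -4.3]
force: [0.5, -0.3, -0.8]
finger_gap: 0.184
```

```bash
python3 hang.py .58 .037 .352
python3 - <<'E'
from tv import *
from hang import hp
from m import RT
E_=[[(-.0,-18,0),(0,18,0),(0,18,52),(0,-18,52),(0,-18,0)]]
look('v6',[('scene',(250,110,330,230),5),('top',(230,120,310,230),5)],[(hanger(),hp,(0,0,255)),(E_,fr(np.array([.6455,.0351,.325]),-.01),(0,255,0))])
E
```

```text
t 14.03 p [0.5476 0.0398 0.2893] lean 46.68 az -4.3 xt [ 0.726 -0.055 -0.686] yt [0.126 0.991 0.054] zt [ 0.677 -0.125  0.726] j [ -3.6 -21.  115.3  -0.8  39.  -84.6] F [ 0.5 -0.3 -0.8] gap 0.184
seat [0.5525 0.0377 0.3393] tip [0.5689 0.0352 0.326 ] bar [0.5692 0.0387 0.1922]
seat world delta mm [27.5 -0.7 12.7] tool delta [11.3  3.5 27.9]
```

View pics/v6.png

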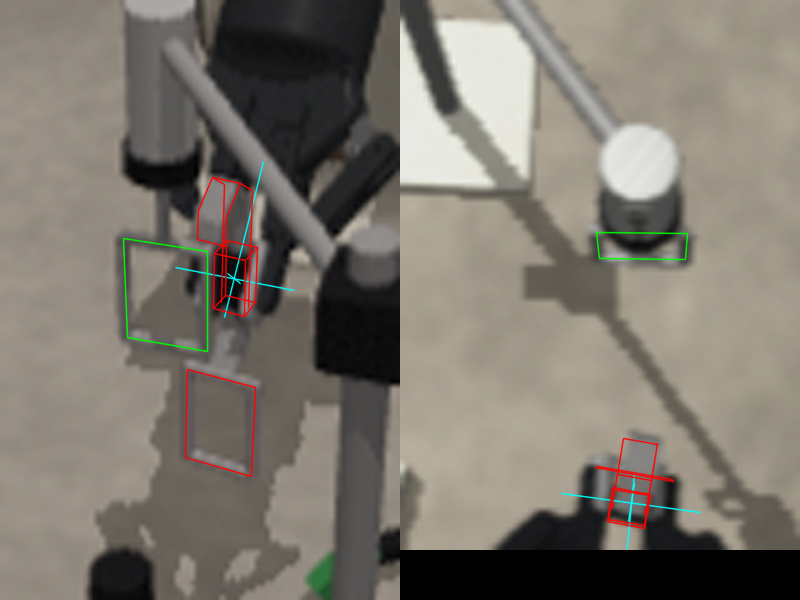

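jog_arm(moves=[[[6.5,1.5,10.5,0],[6.5,1.5,10.5,0],[6.5,1.5,10.5,0],[6.5,1.5,10.5,0],[0,0,0,0]]])

```text
time_s: 14.55
eef_pos: [0.596, 0.0418, 0.2976]
ee_rot: [4.3, 43.6, -4.4]
force: [0.2, 0.5, -0.9]
finger_gap: 0.185
```

```bash
cat > lk.py <<'E'
import sys
from tv import *
from hang import hp
E_=[[(-.0,-18,0),(0,18,0),(0,18,52),(0,-18,52),(0,-18,0)]]
look(sys.argv[1],[('scene',(265,130,315,215),8),('top',(250,130,300,205),8)],[(hanger(),hp,(0,0,255)),(E_,fr(np.array([.6455,.0351,.325]),-.01),(0,255,0))] if len(sys.argv)<3 else [])
E
python3 hang.py .646 .037 .351; python3 lk.py v7
```

```text
t 14.55 p [0.596  0.0418 0.2976] lean 46.38 az -4.4 xt [ 0.722 -0.056 -0.69 ] yt [0.129 0.99  0.055] zt [ 0.68  -0.128  0.722] j [ -2.8 -14.4 109.5  -1.9  38.5 -83. ] F [ 0.2  0.5 -0.9] gap 0.185
seat [0.6011 0.0395 0.3476] tip [0.6174 0.037  0.3342] bar [0.6171 0.0408 0.2004]
seat world delta mm [44.9 -2.5  3.4] tool delta [30.2  3.5 33.3]
```

View pics/v7.png

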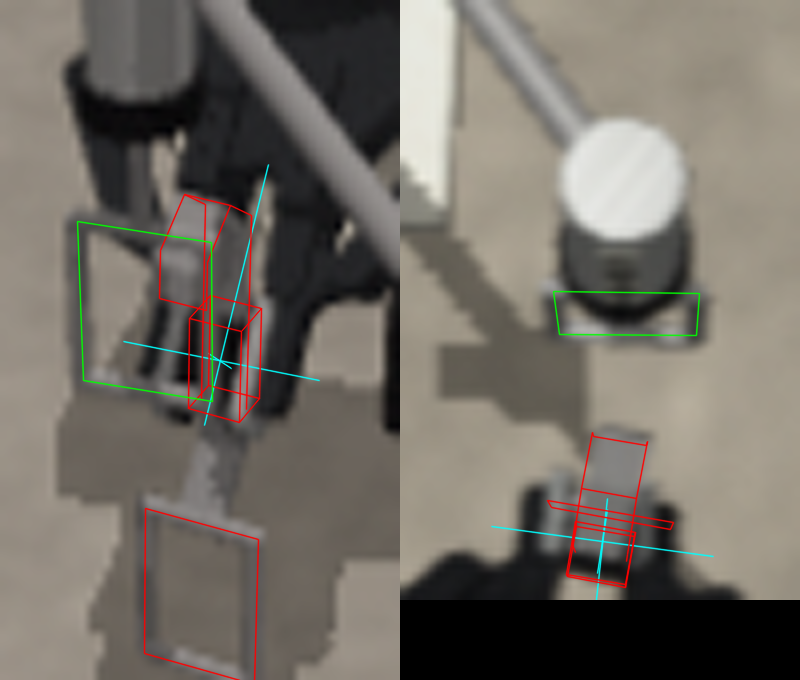

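jog_arm(moves=[[[5,0.2,6,0],[5,0.2,6,0],[5,0.2,5.5,0],[5,0.2,5.5,0],[5,0.2,5.5,0]]])

```text
time_s: 15.07
eef_pos: [0.6327, 0.0389, 0.2996]
ee_rot: [4.3, 43.7, -4.3]
force: [-0.1, 0.5, -0.6]
finger_gap: 0.183
```

```bash
python3 hang.py .646 .037 .349; python3 lk.py v8
```

```text
t 15.07 p [0.6327 0.0389 0.2996] lean 46.29 az -4.3 xt [ 0.721 -0.054 -0.691] yt [0.127 0.99  0.055] zt [ 0.681 -0.127  0.721] j [ -3.   -9.7 105.5  -1.6  37.9 -83.5] F [-0.1  0.5 -0.6] gap 0.183
seat [0.638  0.0367 0.3495] tip [0.6543 0.0342 0.3362] bar [0.6537 0.038  0.2024]
seat world delta mm [ 8.   0.3 -0.5] tool delta [6.1 1.3 5. ]
```

View pics/v8.png

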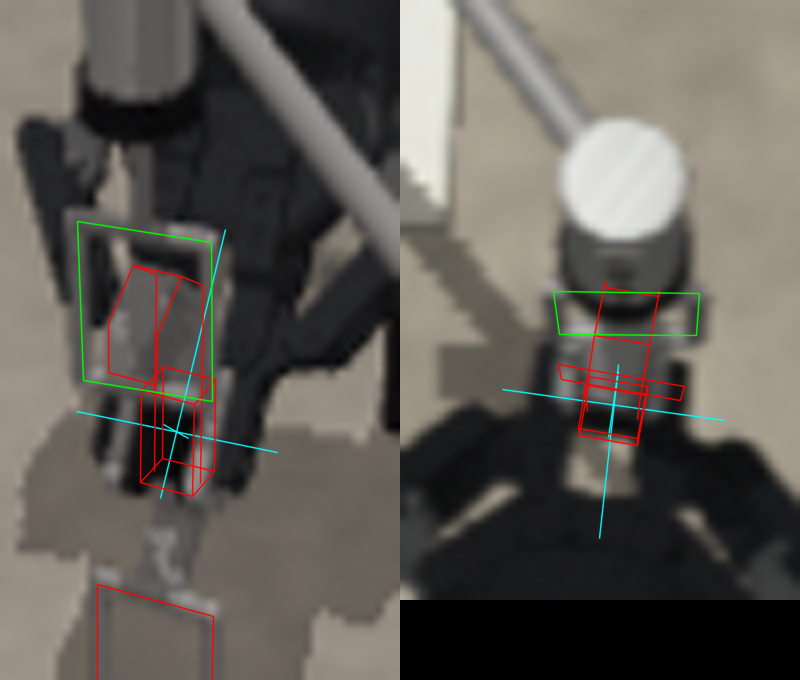

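jog_arm(moves=[[[3,0.3,3,0],[3.5,0.3,3,0],[0,0,0,0]]])

```text
time_s: 15.42
eef_pos: [0.6426, 0.038, 0.2989]
ee_rot: [4.3, 43.8, -4.3]
force: [-0.8, 0.2, -0.9]
finger_gap: 0.185
```

```bash
python3 hang.py .646 .036 .325; python3 lk.py v9
```

```text
t 15.42 p [0.6426 0.038  0.2989] lean 46.24 az -4.3 xt [ 0.72  -0.055 -0.692] yt [0.128 0.99  0.055] zt [ 0.682 -0.128  0.72 ] j [ -3.   -8.4 104.5  -1.6  37.7 -83.5] F [-0.8  0.2 -0.9] gap 0.185
seat [0.6479 0.0357 0.3488] tip [0.6642 0.0333 0.3354] bar [0.6635 0.037  0.2017]
seat world delta mm [ -1.9   0.3 -23.8] tool delta [ 15.1  -1.3 -18.5]
```

View pics/v9.png

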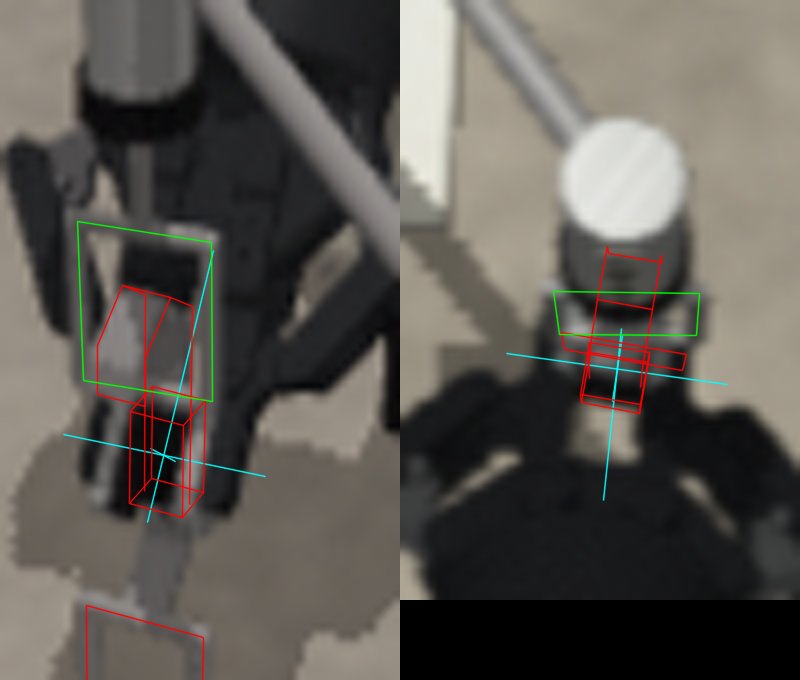

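jog_arm(moves=[[[3,-0.2,-3.7,0],[3,-0.2,-3.7,0],[3,-0.2,-3.7,0],[3,-0.2,-3.7,0],[2,0,-2.5,0],[1,0,-1.2,0]]])

```text
time_s: 16.02
eef_pos: [0.6393, 0.039, 0.2727]
ee_rot: [4.3, 43.8, -4.3]
force: [0.3, -0.3, 0.2]
finger_gap: 0.18
```

```bash
python3 hang.py .646 .036 .325; python3 lk.py v10
```

```text
t 16.02 p [0.6393 0.039  0.2727] lean 46.25 az -4.3 xt [ 0.72  -0.055 -0.692] yt [0.128 0.99  0.055] zt [ 0.682 -0.128  0.72 ] j [ -2.9  -7.9 107.1  -1.8  34.5 -83.2] F [ 0.3 -0.3  0.2] gap 0.18
seat [0.6446 0.0368 0.3227] tip [0.6608 0.0343 0.3093] bar [0.6602 0.0381 0.1755]
seat world delta mm [ 1.4 -0.8  2.3] tool delta [-0.5 -0.5  2.7]
```

View pics/v10.png

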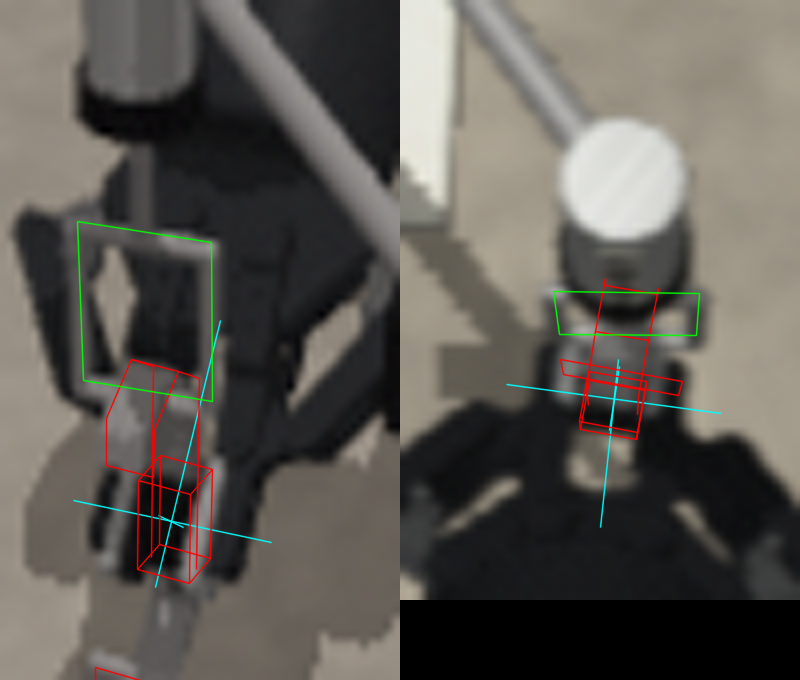

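jog_arm(moves=[[[1,0,-1.2,0],[0,0,0,0]]])

```text
time_s: 16.28
eef_pos: [0.6395, 0.0391, 0.272]
ee_rot: [4.3, 43.7, -4.3]
force: [0.3, -0.5, -0.7]
finger_gap: 0.184
```

jog_arm(moves=[[[0,0,0,0],[0,0,0,0],[0,0,0,0],[0,0,0,0],[0,0,0,0]]], jaw=-0.1)

```text
time_s: 16.7
eef_pos: [0.6397, 0.0391, 0.2729]
ee_rot: [4.4, 43.6, -4.3]
force: [-0.1, 1.1, 0.5]
finger_gap: 0.445
```

```bash
python3 hang.py .646 .036 .325; python3 lk.py v11
```

```text
t 16.7 p [0.6397 0.0391 0.2729] lean 46.38 az -4.3 xt [ 0.722 -0.055 -0.69 ] yt [0.127 0.99  0.055] zt [ 0.68  -0.128  0.722] j [ -2.9  -7.9 107.2  -1.8  34.4 -83.1] F [-0.1  1.1  0.5] gap 0.445
seat [0.6449 0.0369 0.3228] tip [0.6612 0.0344 0.3095] bar [0.6608 0.0381 0.1757]
seat world delta mm [ 1.1 -0.9  2.2] tool delta [-0.6 -0.6  2.4]
```

View pics/v11.png

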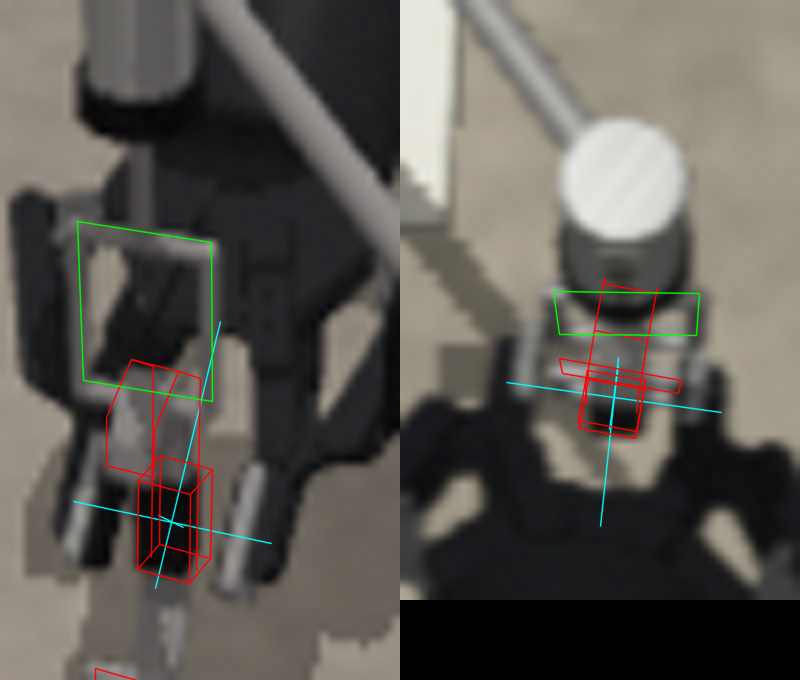

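jog_arm(moves=[[[-10,0,0,0],[-15,0,0,0],[-18,0,0,0],[-20,0,0,0],[-20,0,0,0],[-20,0,0,0]]])

```text
time_s: 17.3
eef_pos: [0.5611, 0.0448, 0.344]
ee_rot: [4.3, 44.0, -4.4]
force: [0.3, -0.0, -0.3]
finger_gap: 0.447
```

```bash
python3 m.py
python3 - <<'E'
from tv import *
look('v12',[('scene',(240,130,330,250),5),('top',(230,120,300,210),6)])
E
```

```text
t 17.3 p [0.5611 0.0448 0.344 ] lean 45.97 az -4.4 xt [ 0.717 -0.055 -0.695] yt [0.128 0.99  0.054] zt [ 0.685 -0.128  0.717] j [ -2.6 -19.9 107.9  -1.8  46.  -83.2] F [ 0.3 -0.  -0.3] gap 0.447
```

View pics/v12.png

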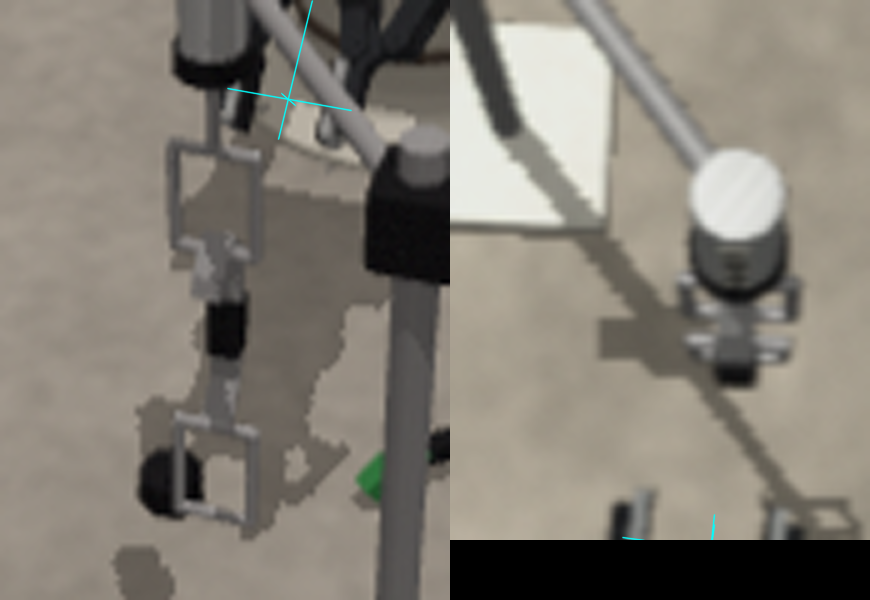

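```bash
python3 m.py .50 -.234 .28
```

```text
t 17.4 p [0.5611 0.045  0.3469] lean 46.27 az -4.3 xt [ 0.721 -0.054 -0.691] yt [0.128 0.99  0.055] zt [ 0.682 -0.128  0.72 ] j [ -2.6 -20.1 107.8  -1.8  46.  -83.2] F [ 0.4 -0.4  0. ] gap 0.451
tool delta mm [  17.4 -287.8  -54.2] n 293.4
```

jog_arm(moves=[[[-10,-15,-10,-3],[0,-30,-6,-3],[3,-33,-5,0],[4,-35,-5,0],[4,-35,-5,0],[4,-35,-6,0],[5,-35,-7,0],[5,-32,-7,0]]], jaw=0.2)

```text
time_s: 18.07
eef_pos: [0.5202, -0.2047, 0.3065]
ee_rot: [-2.1, 42.9, -3.9]
force: [1.1, 0.8, 0.3]
finger_gap: 0.599
```

```bash
python3 m.py .505 -.234 .16
```

```text
t 18.07 p [ 0.5202 -0.2047  0.3065] lean 47.08 az -3.9 xt [ 0.731 -0.05  -0.681] yt [ 0.043  0.999 -0.027] zt [ 0.681 -0.01   0.732] j [ -45.1  -18.4  111.7   36.7   53.9 -146.6] F [1.1 0.8 0.3] gap 0.599
tool delta mm [  90.2  -26.  -117.2] n 150.2
```

jog_arm(moves=[[[0,0,0,7.1],[0,0,0,7.1],[0,0,0,7.1],[0,0,0,7.1],[0,0,0,7.1],[0,0,0,7.1],[0,0,0,7.1],[0,0,0,7.1]]])

```text
time_s: 18.73
eef_pos: [0.5173, -0.2155, 0.2993]
ee_rot: [54.5, 43.3, -4.5]
force: [-1.0, 0.3, 0.2]
finger_gap: 0.601
```

```bash
python3 m.py .505 -.234 .16
```

```text
t 18.73 p [ 0.5173 -0.2155  0.2993] lean 46.66 az -4.5 xt [ 0.725 -0.057 -0.686] yt [0.602 0.535 0.592] zt [ 0.334 -0.843  0.422] j [-46.3 -17.7 111.9  36.9  53.8 -91. ] F [-1.   0.3  0.2] gap 0.601
tool delta mm [ 87.8 -99.8 -47.3] n 141.1
```

jog_arm(moves=[[[0,0,0,7.1],[0,0,0,7.1],[0,0,0,7.1],[0,0,0,7.1],[0,0,0,7.1],[0,0,0,7.1],[0,0,0,7.1],[0,0,0,7.1]]])

```text
time_s: 19.4
eef_pos: [0.5168, -0.2161, 0.2957]
ee_rot: [111.8, 43.6, -4.4]
force: [0.1, -0.1, -0.1]
finger_gap: 0.6
```

jog_arm(moves=[[[0,0,0,7.1],[0,0,0,7.1],[0,0,0,7.1],[0,0,0,7.1],[0,0,0,7.1],[0,0,0,7.1],[0,0,0,7.1],[0,0,0,7.1]]])

```text
time_s: 20.07
eef_pos: [0.5164, -0.2165, 0.2921]
ee_rot: [169.1, 43.8, -4.4]
force: [0.8, 0.7, 1.0]
finger_gap: 0.599
```

```bash
python3 m.py .505 -.234 .16
```

```text
t 20.07 p [ 0.5164 -0.2165  0.2921] lean 46.24 az -4.4 xt [ 0.72  -0.056 -0.692] yt [ 0.054 -0.989  0.136] zt [-0.692 -0.136 -0.709] j [-46.4 -17.4 112.3  36.9  53.5  23.2] F [0.8 0.7 1. ] gap 0.599
tool delta mm [ 84.2  -1.3 103.9] n 133.7
```

jog_arm(moves=[[[17,0,21,3],[18,-1,22,3],[18,-1,22,3],[18,-1,22,0],[14,-1,18,0],[4,0,5,0],[0,0,0,0]]])

```text
time_s: 20.65
eef_pos: [0.5035, -0.2218, 0.1458]
ee_rot: [179.0, 43.8, -4.7]
force: [0.5, 0.4, 0.1]
finger_gap: 0.601
```

```bash
python3 m.py .5067 -.235 .146
python3 - <<'E'
from tv import *
look('v13',[('scene',(150,160,240,260),5),('top',(340,180,410,270),6)])
E
```

```text
t 20.65 p [ 0.5035 -0.2218  0.1458] lean 46.23 az -4.7 xt [ 0.72  -0.06  -0.692] yt [-0.071 -0.997  0.012] zt [-0.691  0.04  -0.722] j [-48.4 -10.  124.8  50.7  40.1  12.6] F [0.5 0.4 0.1] gap 0.601
tool delta mm [ 2.9 12.9 -2.9] n 13.6
```

View pics/v13.png

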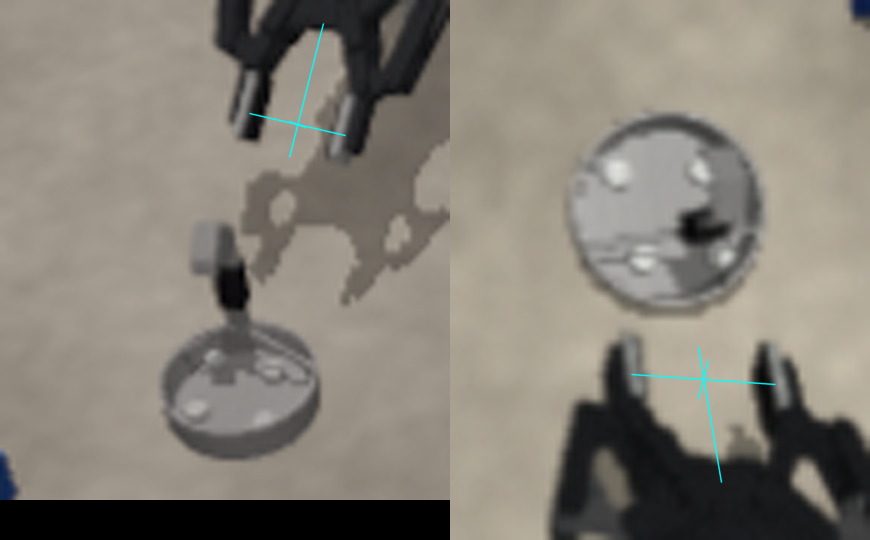

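jog_arm(moves=[[[2,7,0,0],[14,6,0,0],[16,0,0,0],[16,0,0,0],[14,0,0,0],[6,0,0,0],[0,0,0,0]]])

```text
time_s: 21.33
eef_pos: [0.5595, -0.2472, 0.1122]
ee_rot: [177.9, 42.8, -5.5]
force: [-1.1, -0.9, -0.3]
finger_gap: 0.598
```

```bash
python3 m.py .573 -.240 .0826
python3 - <<'E'
from tv import *
look('v14',[('scene',(160,180,230,260),6),('top',(350,180,410,250),6)])
E
```

```text
t 21.33 p [ 0.5595 -0.2472  0.1122] lean 47.18 az -5.5 xt [ 0.73 -0.07 -0.68] yt [-0.071 -0.997  0.027] zt [-0.68   0.029 -0.733] j [-44.8   0.8 120.3  58.1  33.2   5.4] F [-1.1 -0.9 -0.3] gap 0.598
tool delta mm [29.5 -9.  12.7] n 33.3
```

View pics/v14.png

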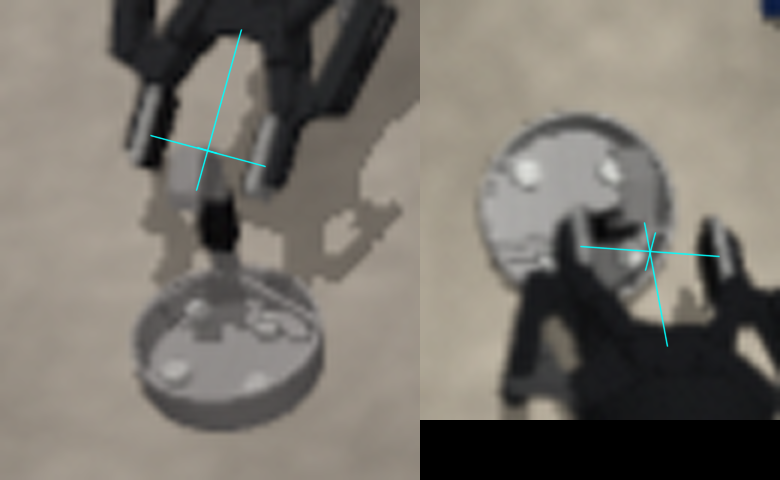

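jog_arm(moves=[[[2,-5,5,0],[4,-4,6,0],[8,0,2,0],[8,0,2,0],[4,0,0,0],[0,0,0,0]]])

```text
time_s: 21.93
eef_pos: [0.5681, -0.2398, 0.0861]
ee_rot: [177.6, 42.5, -5.8]
force: [-0.4, 0.3, 0.1]
finger_gap: 0.597
```

```bash
python3 m.py .573 -.240 .0826
python3 - <<'E'
from tv import *
look('v15',[('scene',(160,180,230,260),6),('top',(350,180,410,250),6)])
E
```

```text
t 21.93 p [ 0.5681 -0.2398  0.0861] lean 47.48 az -5.8 xt [ 0.733 -0.074 -0.676] yt [-0.072 -0.997  0.031] zt [-0.676  0.026 -0.736] j [-43.1   3.8 121.3  64.2  29.8  -0.5] F [-0.4  0.3  0.1] gap 0.597
tool delta mm [ 6.  -0.3 -0.8] n 6.0
```

View pics/v15.png

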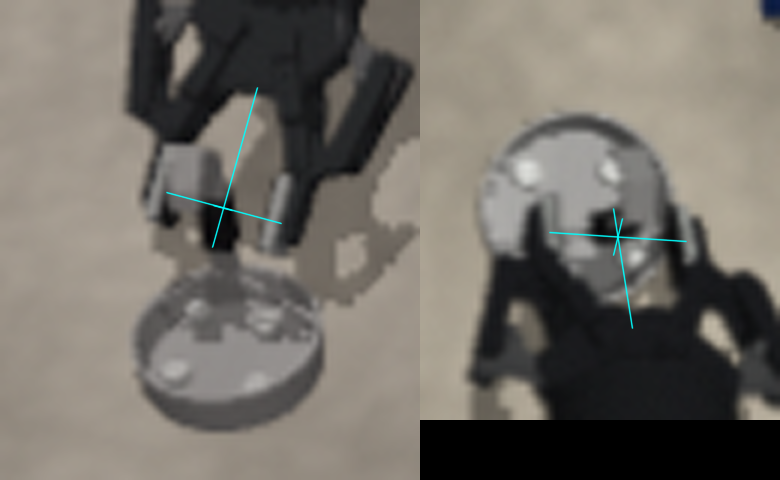

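jog_arm(moves=[[[4,0,0,0],[2.5,0,0,0]]])

```text
time_s: 22.2
eef_pos: [0.5729, -0.2406, 0.0829]
ee_rot: [177.5, 42.4, -5.8]
force: [0.2, -0.3, -0.4]
finger_gap: 0.603
```

jog_arm(moves=[[[0,0,0,0],[0,0,0,0],[0,0,0,0],[0,0,0,0],[0,0,0,0],[0,0,0,0]]], jaw=-1)

```text
time_s: 22.7
eef_pos: [0.5735, -0.2402, 0.0836]
ee_rot: [177.6, 42.4, -5.7]
force: [-1.3, 1.0, 0.0]
finger_gap: 0.182
```

```bash
python3 m.py .573 -.240 .0826
python3 - <<'E'
from tv import *
look('v16',[('scene',(160,180,230,260),6),('top',(350,180,410,250),6)])
E
```

```text
t 22.7 p [ 0.5735 -0.2402  0.0836] lean 47.63 az -5.7 xt [ 0.735 -0.074 -0.674] yt [-0.072 -0.997  0.031] zt [-0.674  0.026 -0.738] j [-42.7   4.6 120.9  65.1  29.3  -1.3] F [-1.3  1.   0. ] gap 0.182
tool delta mm [ 0.3 -0.2  1. ] n 1.1
```

View pics/v16.png

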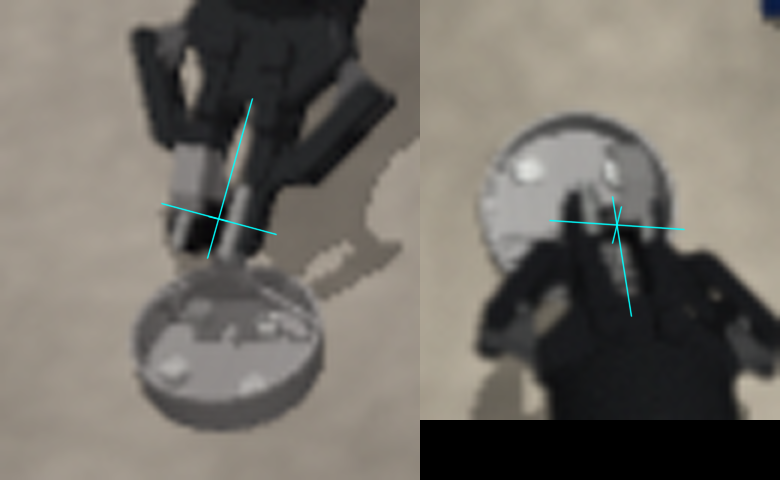

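jog_arm(moves=[[[-2,0,-2,0],[-4,0,-4,0],[-6,0,-6.5,0],[-8,0,-9,0],[-9,0,-10,0],[-9,0,-10,0],[-6,0,-6.5,0],[-3,0,-3,0]]])

```text
time_s: 23.47
eef_pos: [0.5712, -0.2383, 0.1525]
ee_rot: [177.6, 42.8, -5.9]
force: [0.1, 0.0, -2.4]
finger_gap: 0.183
```

```bash
python3 m.py .573 -.240 .0826
python3 - <<'E'
from tv import *
look('v17',[('scene',(150,130,240,250),5),('top',(350,180,410,250),5)])
E
```

```text
t 23.47 p [ 0.5712 -0.2383  0.1525] lean 47.19 az -5.9 xt [ 0.73  -0.075 -0.68 ] yt [-0.074 -0.997  0.031] zt [-0.68   0.028 -0.733] j [-42.5  -2.3 117.6  50.4  34.6  15.9] F [ 0.1  0.  -2.4] gap 0.183
tool delta mm [49.  -0.6 50. ] n 70.0
```

View pics/v17.png

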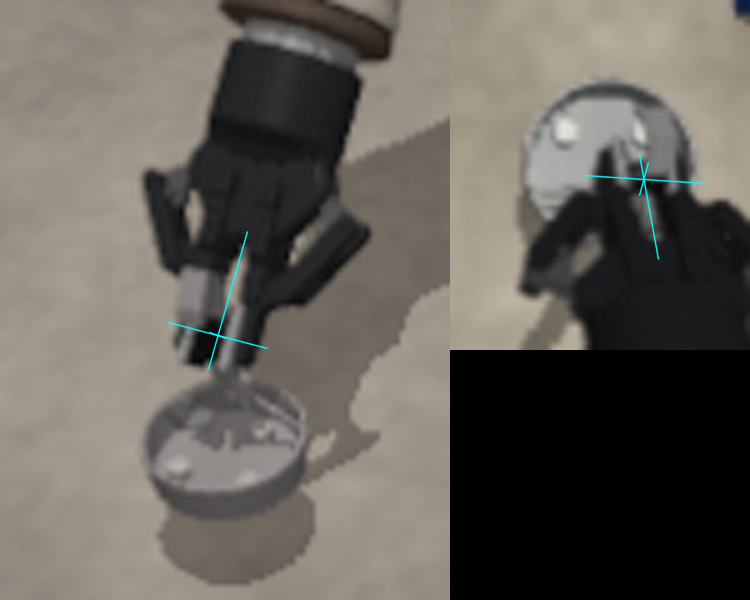

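Run:
```python
from h import *
grab('scene','w1');grab('top','w1t')
crop('w1',268,145,302,240,7,'f1'); crop('w1t',255,140,301,185,14,'f2')
crop('w1',170,175,220,240,10,'f3'); crop('w1t',362,193,402,225,18,'f4')
```

```text
(no output)
```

View pics/f1.png

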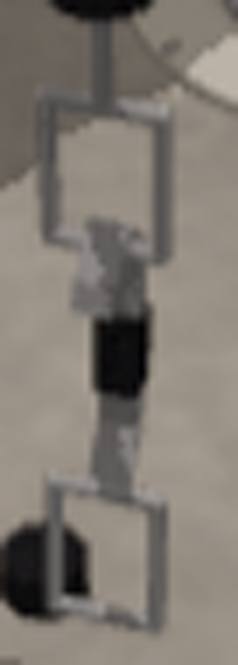

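View pics/f2.png

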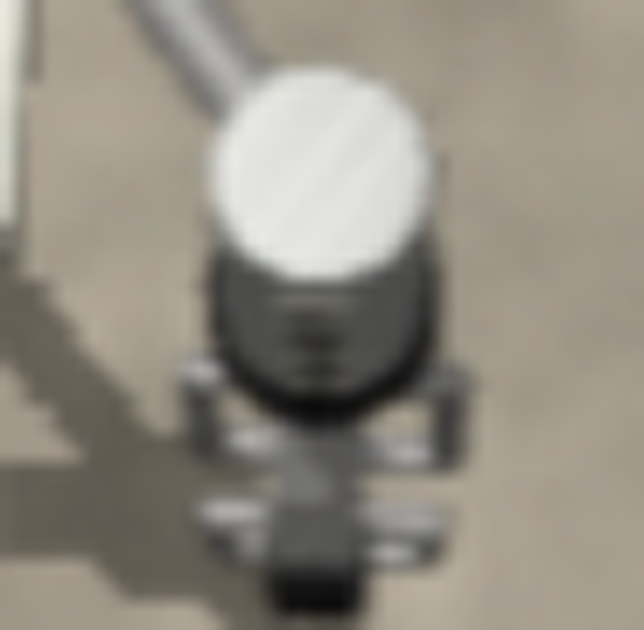

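View pics/f3.png

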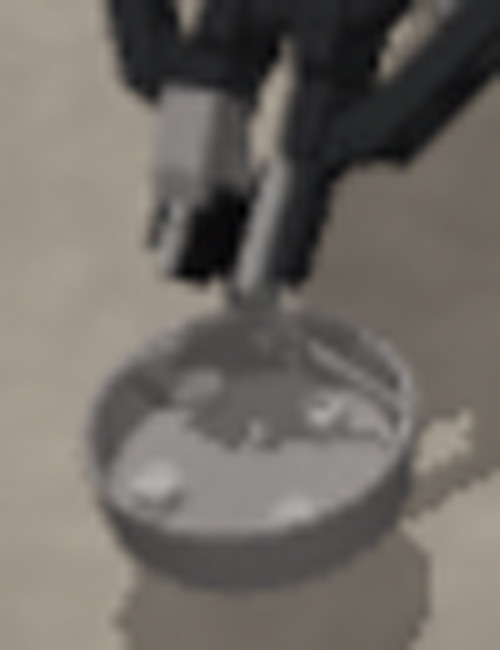

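View pics/f4.png

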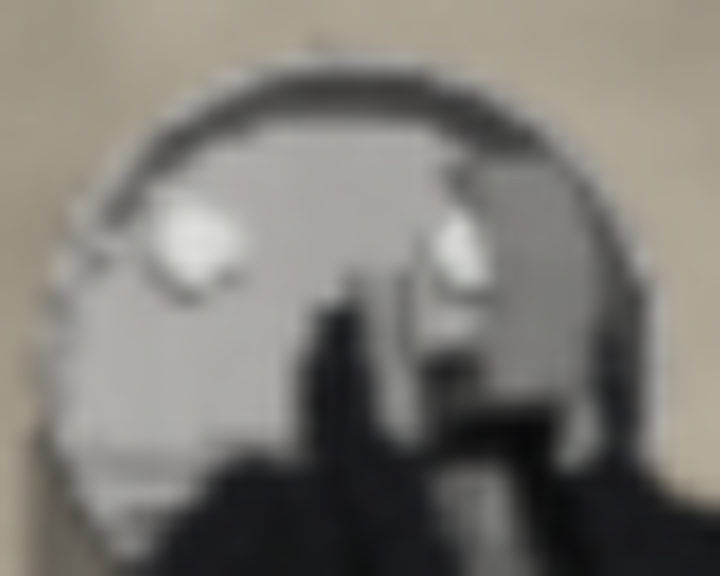

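```bash
cat > fitw.py <<'E'
from fit2 import *; from ov import *; from m import RT
S1=load('w1');T1=load('w1t')
cr.update({'f1':(S1,268,145,7),'f2':(T1,255,140,14),'f3':(S1,170,175,10),'f4':(T1,362,193,18)})
if __name__=='__main__':
    P,e=tri(px('f1',105,617),px('f2',325,550)); print('link bar mid',P.round(4),e)
    P2,e=tri(px('f1',108,485),px('f2',322,515)); print('loop top mid',P2.round(4),e)
    a,e=tri(px('f1',155,627),px('f2',212,545)); b,e2=tri(px('f1',58,605),px('f2',438,550)); print(a.round(4),b.round(4),e,e2)
    v=a-b; print('yaw',np.degrees(np.arctan2(-v[0],v[1])))
    P,e=tri(px('f1',105,252),px('f2',322,447)); print('eye bar',P.round(4),e)
    # hanger fit
    obs=[(('f1',52,482),(14,-18,-48)),(('f1',158,497),(14,18,-48)),(('f1',58,605),(14,-18,-100)),(('f1',155,625),(14,18,-100)),
      (('f2',212,513),(14,18,-48)),(('f2',443,517),(14,-18,-48)),(('f2',215,548),(14,18,-100)),(('f2',438,552),(14,-18,-100)),
      (('f1',94,396),(7,-8,-15)),(('f1',140,398),(7,8,-15))]
    def res(p):
        f=fr6(p[:3],*p[3:]); return np.concatenate([proj(px(*c)[0],f(l))-px(*c)[1:] for c,l in obs])
    r=least_squares(res,[.631,.035,.274,0,0,0],loss='soft_l1',f_scale=.5); p=r.x
    print(p.round(4),r.fun.reshape(-1,2).round(1).tolist()); f=fr6(p[:3],*p[3:]); print('seat',f((14,0,48)),'bar',f((14,0,-100)))
    draw('w1',(268,145,302,240),6,[(hanger(),f,(0,0,255))],'o1'); draw('w1t',(255,140,301,185),8,[(hanger(),f,(0,0,255))],'o2'); side('o1','o2','o12')
    # pan
    s,R,pt=RT()
    po=[(('f3',152,185),(30,-7,33)),(('f3',222,200),(30,7,33)),(('f4',470,165),(30,7,33)),(('f4',580,170),(30,-7,33)),(('f3',165,88),(14,-7,58)),(('f3',245,100),(14,7,58))]
    t=np.linspace(0,2*np.pi,12,endpoint=False)
    # dish rim: ellipse centre obs
    def resp(p):
        f=fr6(p[:3],*p[3:]); o=[proj(px(*c)[0],f(l))-px(*c)[1:] for c,l in po]
        circ=[(14+46*np.cos(a),46*np.sin(a),-58) for a in t]
        q=np.array([proj(S1,f(c)) for c in circ]); 
        d,l,tp=px('f3',88,310); _,rr,_=px('f3',415,310); _,_,bb=px('f3',250,540)
        o.append([q[:,0].min()-l]); o.append([q[:,0].max()-rr])
        q=np.array([proj(T1,f(c)) for c in circ]); _,l,tp=px('f4',42,58); _,rr,_=px('f4',660,50)
        o+= [[q[:,0].min()-l],[q[:,0].max()-rr],[q[:,1].min()-tp]]
        return np.concatenate(o)
    r=least_squares(resp,[.57,-.238,.152,-4,0,0],loss='soft_l1',f_scale=.5); p=r.x
    print('pan',p.round(4),r.fun.round(1)); Rp=Ro.from_euler('ZYX',p[3:],degrees=True).as_matrix()
    print('grip in tool',(R.T@(p[:3]-pt)*1000).round(1))
    f=fr6(p[:3],*p[3:])
    draw('w1',(170,175,220,240),8,[(pan(),f,(0,0,255))],'o3'); draw('w1t',(355,185,405,235),8,[(pan(),f,(0,0,255))],'o4'); side('o3','o4','o34')
E
python3 fitw.py
```

```text
link bar mid [0.658 0.036 0.173] [0.5498948661867262, 0.5498948661867155]
loop top mid [0.6534 0.0364 0.2292] [0.33055294476551905, 0.330552944765517]
[0.6589 0.0548 0.1739] [0.6575 0.0177 0.1736] [1.6082275984648298, 1.6082275984648822] [1.0377377654378779, 1.0377377654378614]
yaw -2.251946223839792
eye bar [0.6465 0.0353 0.3199] [0.7974609925959499, 0.7974609925959106]
[ 0.6354  0.036   0.273  -0.8191 -4.9911  0.1442] [[0.4, -0.1], [0.4, 0.6], [-0.4, -0.2], [0.4, -0.2], [0.5, 0.2], [-0.5, 0.1], [0.8, -0.2], [-0.5, -0.2], [-0.5, -0.4], [-0.2, 0.5]]
seat [0.64512394 0.0357284  0.3220561 ] bar [0.65800412 0.03591668 0.17461775]
pan [ 0.569  -0.2335  0.1529 -5.3671  0.5057 -0.6543] [ 0.1  0.9 -2.2  0.6 -0.2  0.  -0.5  0.3  0.5 -0.6 -2.8 -0.6  0.1  1.1
  0.1  0.6 -0.2]
grip in tool [-3.2 -4.2 -0.2]
```

View pics/o12.png

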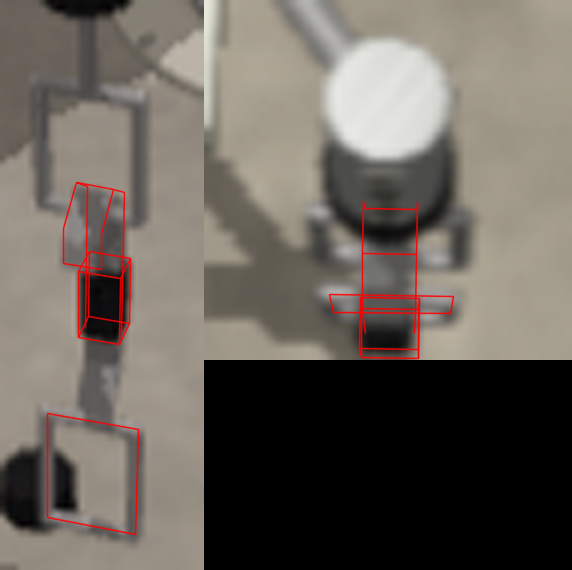

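View pics/o34.png

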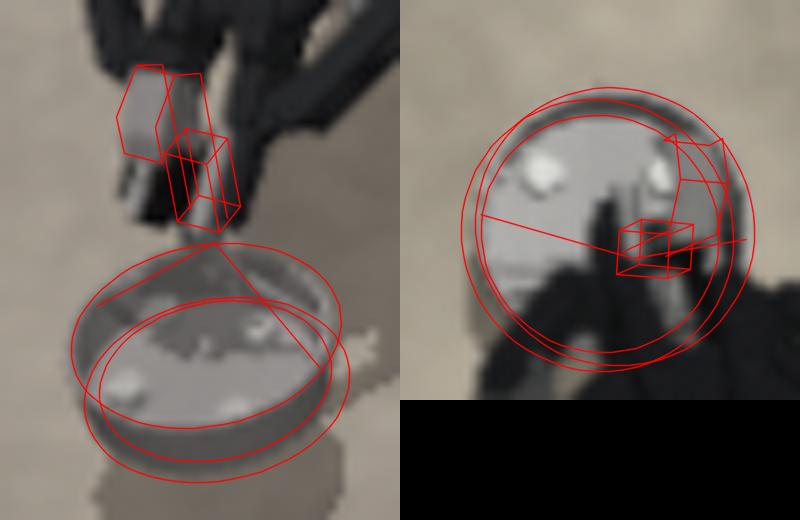

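```bash
cat > fitp.py <<'E'
from fitw import *
s,R,pt=RT()
po=[(('f3',152,190),(30,-7,33)),(('f3',235,205),(30,7,33)),(('f4',470,160),(30,7,33)),(('f4',580,165),(30,-7,33)),(('f3',165,86),(14,-7,58)),(('f3',248,98),(14,7,58))]
t=np.linspace(0,2*np.pi,36,endpoint=False)
def resp(p):
    f=fr6(p[:3],*p[3:6]); o=[proj(px(*c)[0],f(l))-px(*c)[1:] for c,l in po]
    circ=[(14+p[6]*np.cos(a),p[6]*np.sin(a),-58) for a in t]
    q=np.array([proj(S1,f(c)) for c in circ]); 
    _,l,tp=px('f3',88,305); _,rr,_=px('f3',415,310); _,_,bb=px('f3',250,535)
    o+=[[q[:,0].min()-l],[q[:,0].max()-rr],[q[:,1].min()-tp],[q[:,1].max()-bb]]
    q=np.array([proj(T1,f(c)) for c in circ]); _,l,tp=px('f4',42,58); _,rr,_=px('f4',655,50)
    o+= [[q[:,0].min()-l],[q[:,0].max()-rr],[q[:,1].min()-tp]]
    g=R.T@(p[:3]-pt)*1000; o+=[[g[1]/1.0],[(p[3]+5.9)/3.]]
    return np.concatenate(o)
r=least_squares(resp,[.57,-.238,.152,-4,0,0,45],loss='soft_l1',f_scale=.5); p=r.x
print('pan',p.round(4),r.fun.round(1)); Rp=Ro.from_euler('ZYX',p[3:6],degrees=True).as_matrix()
print('grip in tool',(R.T@(p[:3]-pt)*1000).round(1),'rot in tool',Ro.from_matrix(R.T@Rp).as_euler('ZYX',degrees=True).round(2))
f=fr6(p[:3],*p[3:6]); print('seat in tool',(R.T@(f((14,0,48))-pt)*1000).round(1), 'seat',f((14,0,48)))
draw('w1',(170,175,220,240),8,[(pan(),f,(0,0,255))],'o3'); draw('w1t',(355,185,405,235),8,[(pan(),f,(0,0,255))],'o4'); side('o3','o4','o34')
E
python3 fitp.py
```

```text
pan [ 0.5692 -0.2353  0.1524 -3.0546  0.5444 -0.7234 45.0515] [-0.1  0.6 -3.6  0.2 -0.   0.3 -0.4  0.3  0.  -0.2 -3.4 -0.3 -0.   0.3
  0.2 -0.1  0.9  1.   0.  -2.5  0.9]
grip in tool [-2.5 -2.5  0. ] rot in tool [ -1.63  42.37 179.85]
seat in tool [-24.5  -2.  -44.9] seat [ 0.58368617 -0.23543549  0.20022461]
```

View pics/o34.png

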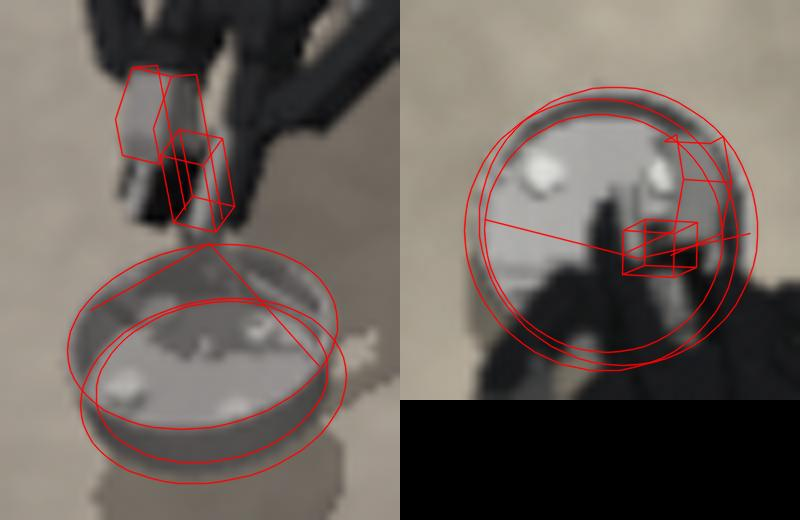

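```bash
sed -i "s/(('f3',235,205),(30,7,33))/(('f3',218,203),(30,7,33))/; s/(('f3',248,98),(14,7,58))/(('f3',226,92),(14,7,58))/" fitp.py; python3 fitp.py
```

```text
pan [ 0.5691 -0.2354  0.1528 -2.3206  0.3568 -0.5119 45.048 ] [-0.1  0.5 -1.9  0.2 -0.   0.4 -0.4  0.3 -0.1 -0.4 -1.3  0.   0.   0.3
  0.2 -0.3  0.9  0.9 -0.1 -2.3  1.2]
grip in tool [-2.9 -2.3 -0.2] rot in tool [ -2.62  42.56 179.39]
seat in tool [-25.   -1.8 -45. ] seat [ 0.5834314  -0.2355962   0.20067767]
```

View pics/o34.png

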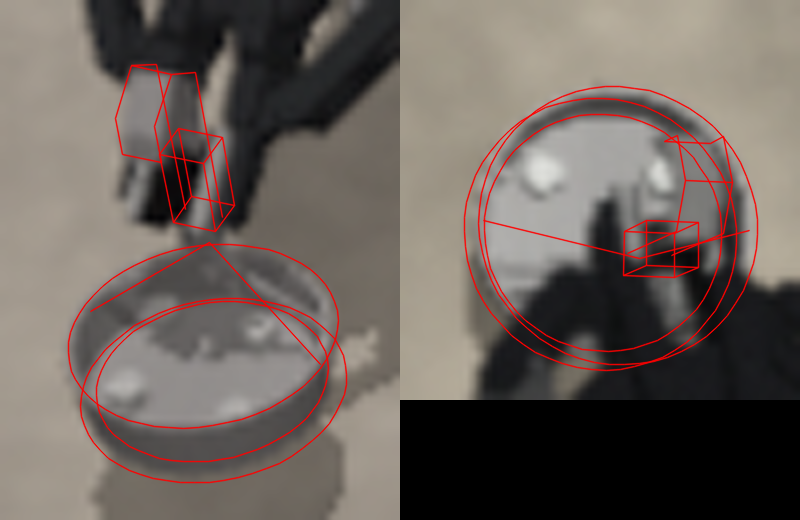

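Run:
```python
from fitw import *
s,R,pt=RT()
g=pt+R@np.array([-2.5,0,0])/1000
for i,(yaw,dy) in enumerate([(-5.8,0),(-2,-.001)]):
    f=fr6(g+[0,dy,0],yaw,0.3,0); print(g)
    draw('w1',(170,175,220,240),8,[(pan(),f,(0,0,255))],'o3'); draw('w1t',(355,185,405,235),8,[(pan(),f,(0,0,255))],'o4'); side('o3','o4',f'o34_{i}')
```

```text
[ 0.56908635 -0.23777721  0.15243833]
[ 0.56908635 -0.23777721  0.15243833]
```

View pics/o34_0.png

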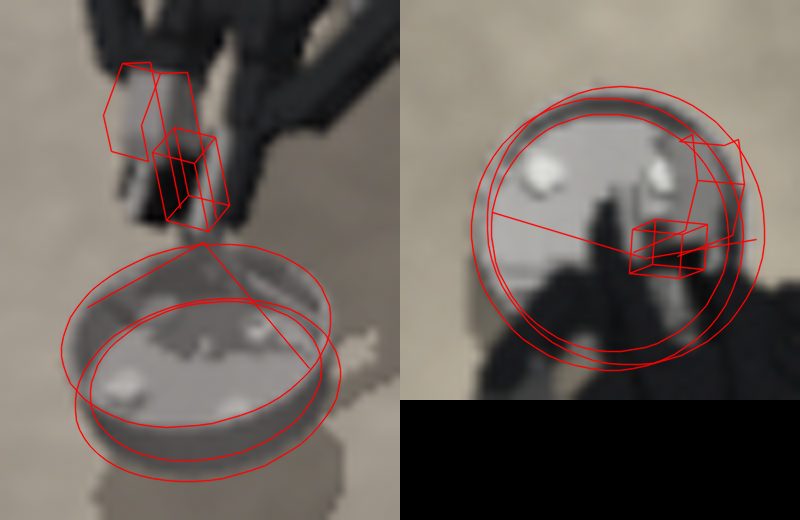

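View pics/o34_1.png

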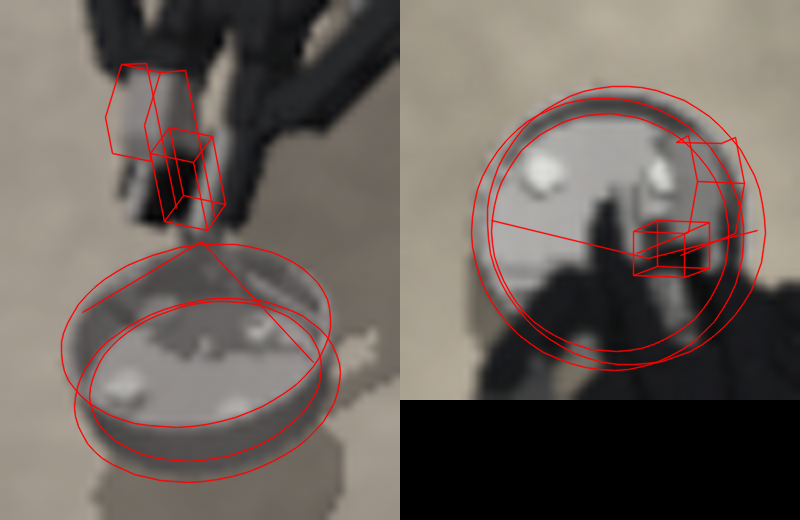

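jog_arm(moves=[[[0,-4,0,0],[0,-8,0,0],[-1,-12,0,0],[-1,-16,0,0],[-1,-19,0,0],[-1,-20,0,0],[-1,-20,0,0],[-1,-20,0,0]]])

```text
time_s: 24.33
eef_pos: [0.5735, -0.1136, 0.1454]
ee_rot: [178.1, 43.2, -5.8]
force: [-0.2, -0.1, -1.6]
finger_gap: 0.18
```

```bash
cat > pn.py <<'E'
from m import *
import sys
ST=np.array([-24.7,-1.,-45.])/1000
def pf():
    s,R,p=RT()
    # pan frame by seat offset: approx upright, y along -y_t
    z=np.array([-.679*0,0,1.])
    return s,R,p
if __name__=='__main__':
    s,R,p=show(); seat=p+R@ST; print('pan seat',seat.round(4))
    d=np.array([float(v) for v in sys.argv[1:4]])-seat
    print('world d mm',(d*1000).round(1),'tool',(R.T@d*1000).round(1))
E
python3 pn.py .595 .036 .205
```

```text
t 24.33 p [ 0.5735 -0.1136  0.1454] lean 46.78 az -5.8 xt [ 0.725 -0.074 -0.685] yt [-0.078 -0.997  0.024] zt [-0.684  0.036 -0.728] j [-26.7  -7.8 123.3  38.8  24.5  37.3] F [-0.2 -0.1 -1.6] gap 0.18
pan seat [ 0.5864 -0.1124  0.1951]
world d mm [  8.6 148.4   9.9] tool [ -11.6 -148.4   -7.8]
```

jog_arm(moves=[[[-2,-20,-1,0],[-2,-20,-1,0],[-2,-20,-1,0],[-2,-20,-1,0],[-2,-20,-1,0],[-2,-18,-1,0],[-1,-13,0,0],[0,-7,0,0]]])

```text
time_s: 25.0
eef_pos: [0.575, 0.0402, 0.1518]
ee_rot: [178.5, 43.3, -5.1]
force: [1.1, -1.2, -2.4]
finger_gap: 0.187
```

```bash
python3 pn.py .61 .036 .198
```

```text
t 25.0 p [0.575  0.0402 0.1518] lean 46.73 az -5.1 xt [ 0.725 -0.065 -0.685] yt [-0.071 -0.997  0.019] zt [-0.685  0.035 -0.728] j [ -2.7  -9.  123.5  -5.3  18.9  95.1] F [ 1.1 -1.2 -2.4] gap 0.187
pan seat [0.5879 0.0412 0.2014]
world d mm [22.1 -5.2 -3.4] tool [ 18.7   3.6 -12.8]
```

Run:
```python
from tv import *
from m import RT
s,R,p=RT(); seat=p+R@(np.array([-24.7,-1,-45])/1000)
f=fr6(seat-Ro.from_euler('ZYX',[-4.5,0,0],degrees=True).as_matrix()@np.array([14,0,48])/1000,-4.5,0,0)
B=np.array([.658,.036,.1735])
L=[[(0,-18,0),(0,18,0),(0,18,52),(0,-18,52),(0,-18,0)]]
look('v18',[('scene',(235,160,325,260),6),('top',(240,140,310,240),6)],[(pan(),f,(0,0,255)),(L,fr(B,-.02),(0,255,0))])
side('v18o0','v18o0','x')
```

```text
(no output)
```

View pics/v18.png

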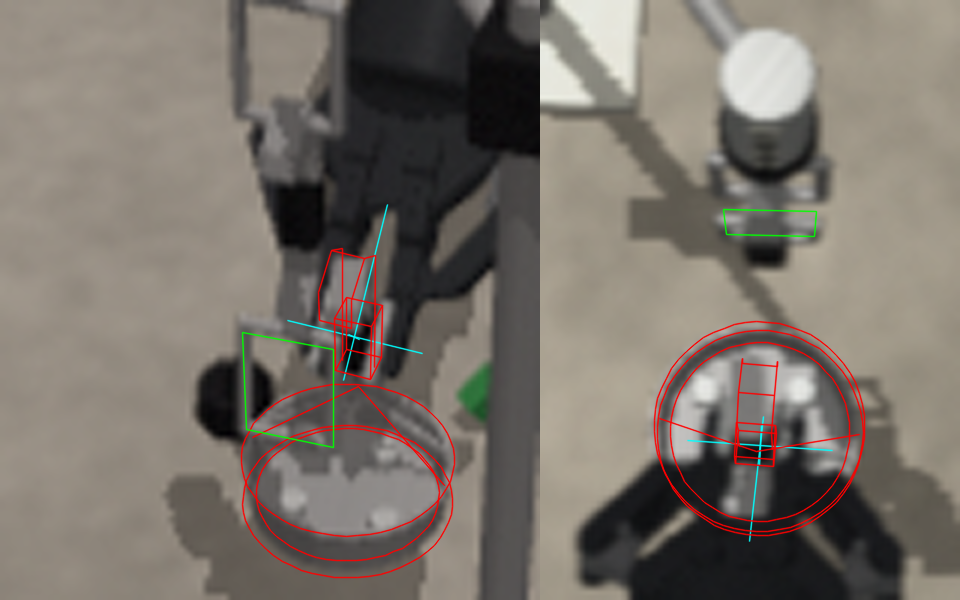

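Run:
```python
from h import *
crop('v18t',255,190,300,235,14,'g2'); crop('v18s',270,195,315,260,10,'g1')
```

```text
(no output)
```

View pics/g2.png

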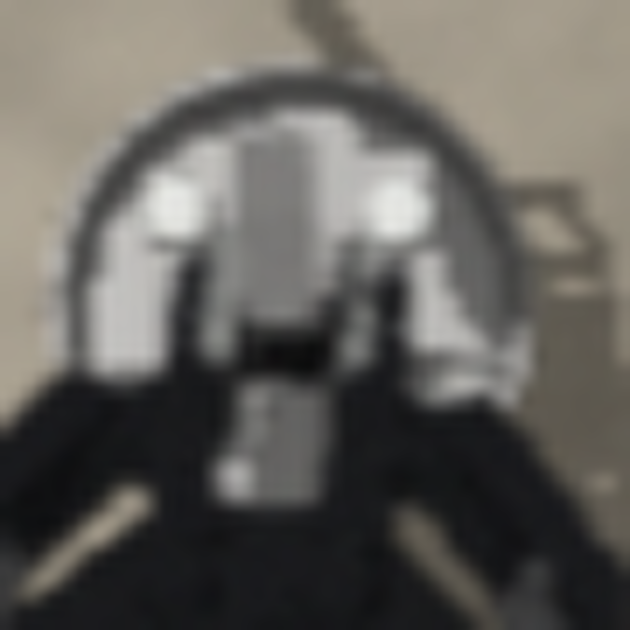

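View pics/g1.png

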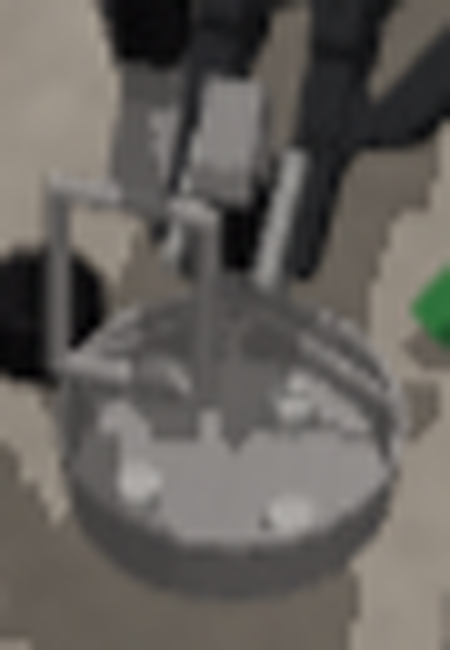

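Run:
```python
from fit2 import *
from m import RT
S1=load('v18s');T1=load('v18t')
cr.update({'g1':(S1,270,195,10),'g2':(T1,255,190,14)})
s,R,p=RT()
for n,a,b in [('tip-y',('g1',192,188),('g2',315,125)),('tip+y',('g1',250,200),('g2',242,122))]:
    P,e=tri(px(*a),px(*b)); print(n,P.round(4),np.round(e,1))
seat=p+R@(np.array([-24.7,-1,-45])/1000); print('state seat',seat, 'tip expected',seat+[.016,-.001,-.015])
# loop now
B,e=tri(px('g1',105,372),px('g2',0,0)); 
a=px('g1',62,365); print('B check: proj of B scene',proj(S1,[.658,.036,.1735]), 'obs left bar end',a[1:], 'proj left end',proj(S1,[.658,.018,.1735]))
print('upper corners obs',px('g1',55,185)[1:],px('g1',210,212)[1:],'model',proj(S1,[.6534,.018,.2260]),proj(S1,[.6534,.054,.2260]))
```

```text
tip-y [0.607  0.0375 0.19  ] [0.6 0.6]
tip+y [0.6073 0.051  0.1896] [0.5 0.5]
state seat [0.58794805 0.04090526 0.20116982] tip expected [0.60394805 0.03990526 0.18616982]
B check: proj of B scene [282.80095728 232.56345818] obs left bar end (275.75, 231.05) proj left end [275.46975279 231.19198971]
upper corners obs (275.05, 213.05) (290.55, 215.75) model [275.44006843 213.52706143] [290.63124832 216.23072628]
```

jog_arm(moves=[[[3,1,-2,0],[6,2,-4,0],[6,2,-4,0],[5,2,-3,0],[2,0,-1,0],[0,0,0,0]]])

```text
time_s: 25.6
eef_pos: [0.6024, 0.0285, 0.1448]
ee_rot: [178.6, 43.4, -5.1]
force: [0.1, -0.4, -2.8]
finger_gap: 0.181
```

```bash
sed -i "s/seat=p+R@ST;/seat=p+R@ST+np.array([.003,.0035,.0035]);/" pn.py; python3 pn.py .658 .036 .199
python3 - <<'E'
from tv import *
look('v19',[('scene',(265,175,315,260),7),('top',(250,150,305,230),8)])
crop('v19s',265,175,315,255,7,'h1');crop('v19t',255,150,305,220,8,'h2');side('h1','h2','h12')
E
```

```text
t 25.6 p [0.6024 0.0285 0.1448] lean 46.61 az -5.1 xt [ 0.724 -0.064 -0.687] yt [-0.072 -0.997  0.018] zt [-0.686  0.036 -0.726] j [ -4.3  -5.  120.9  -1.9  17.5  90.9] F [ 0.1 -0.4 -2.8] gap 0.181
pan seat [0.6185 0.033  0.1979]
world d mm [39.5  3.   1.1] tool [ 27.7  -5.8 -27.8]
```

View pics/h12.png

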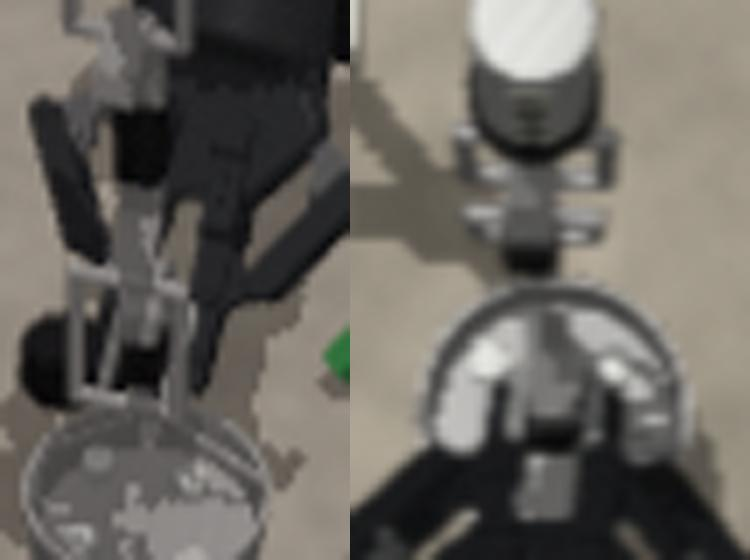

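jog_arm(moves=[[[2,-2,-2,0],[4,-2,-4.5,0],[5,-2,-5.5,0],[5,-1,-5.5,0],[3,-0.5,-3,0],[0,0,0,0]]])

```text
time_s: 26.2
eef_pos: [0.6333, 0.0353, 0.1475]
ee_rot: [178.6, 43.3, -5.1]
force: [0.6, -0.5, -2.3]
finger_gap: 0.184
```

```bash
python3 pn.py .659 .036 .199
python3 - <<'E'
from tv import *
look('v20',[('scene',(265,175,315,260),7),('top',(250,150,305,230),8)])
crop('v20s',265,175,315,255,7,'h1');crop('v20t',255,150,305,220,8,'h2');side('h1','h2','h12')
E
```

```text
t 26.2 p [0.6333 0.0353 0.1475] lean 46.68 az -5.1 xt [ 0.725 -0.064 -0.686] yt [-0.071 -0.997  0.018] zt [-0.685  0.036 -0.727] j [ -3.1  -1.2 117.1  -4.8  17.6  94.5] F [ 0.6 -0.5 -2.3] gap 0.184
pan seat [0.6493 0.0397 0.2006]
world d mm [ 9.7 -3.7 -1.6] tool [ 8.4  3.  -5.6]
```

View pics/h12.png

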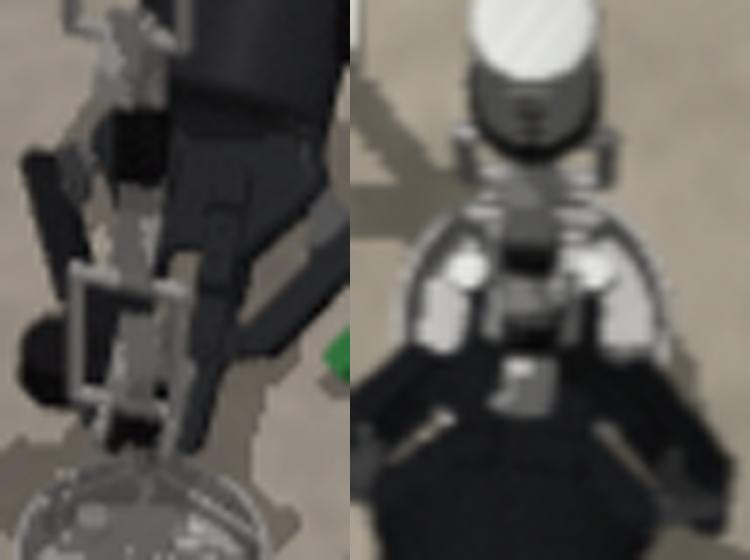

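Run:
```python
from h import *
crop('v20s',270,205,300,245,14,'i1')
```

```text
(no output)
```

View pics/i1.png

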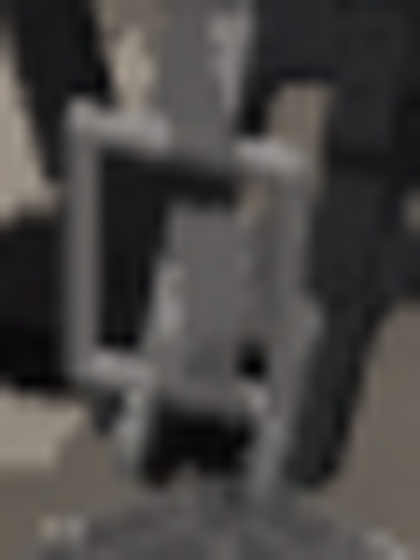

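jog_arm(moves=[[[3.5,0.3,-3,0],[3.5,0.3,-3.2,0],[0,0,0,0]]])

```text
time_s: 26.55
eef_pos: [0.6421, 0.0339, 0.1467]
ee_rot: [178.6, 43.4, -5.1]
force: [0.2, 0.7, -2.2]
finger_gap: 0.182
```

```bash
python3 pn.py .659 .036 .1735
python3 - <<'E'
from tv import *
look('v21',[('scene',(265,175,315,260),7),('top',(250,150,305,230),8)])
crop('v21s',270,195,305,250,10,'h1');crop('v21t',255,150,305,220,8,'h2');side('h1','h2','h12')
E
```

```text
t 26.55 p [0.6421 0.0339 0.1467] lean 46.63 az -5.1 xt [ 0.724 -0.064 -0.687] yt [-0.071 -0.997  0.018] zt [-0.686  0.036 -0.727] j [-3.20e+00 -1.00e-01  1.16e+02 -4.50e+00  1.75e+01  9.41e+01] F [ 0.2  0.7 -2.2] gap 0.182
pan seat [0.6582 0.0383 0.1998]
world d mm [  0.8  -2.3 -26.3] tool [18.8  1.8 18.5]
```

View pics/h12.png

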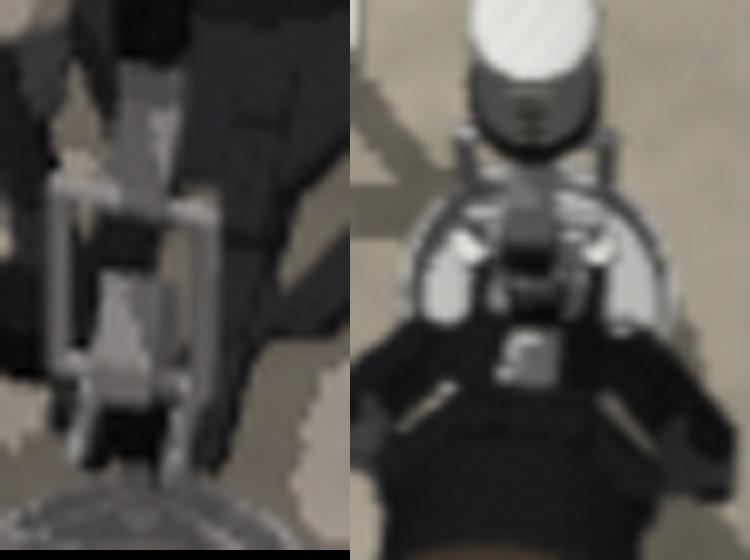

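jog_arm(moves=[[[2,0,2,0],[3,0.2,3,0],[3,0.2,3,0],[3,0.2,3,0],[3,0.2,3,0],[2,0,2,0],[1,0,1,0]]])

```text
time_s: 27.23
eef_pos: [0.6416, 0.0325, 0.1197]
ee_rot: [178.6, 43.4, -5.1]
force: [-0.5, -0.9, -1.3]
finger_gap: 0.188
```

```bash
python3 pn.py .659 .036 .1735
python3 - <<'E'
from tv import *
look('v22',[('scene',(265,175,315,260),7),('top',(250,150,305,230),8)])
crop('v22s',270,195,305,250,10,'h1');crop('v22t',255,150,305,220,8,'h2');side('h1','h2','h12')
E
```

```text
t 27.23 p [0.6416 0.0325 0.1197] lean 46.59 az -5.1 xt [ 0.724 -0.064 -0.687] yt [-0.071 -0.997  0.018] zt [-0.687  0.036 -0.726] j [ -3.4   2.1 117.5  -5.1  13.8  94.7] F [-0.5 -0.9 -1.3] gap 0.188
pan seat [0.6577 0.0369 0.1729]
world d mm [ 1.3 -0.9  0.6] tool [ 0.6  0.8 -1.4]
```

View pics/h12.png

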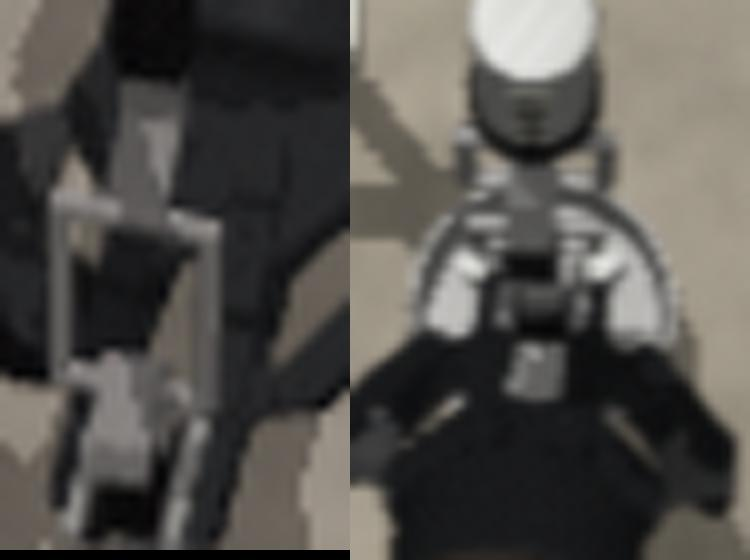

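jog_arm(moves=[[[1.4,0,1.5,0],[1.4,0,1.5,0],[1.4,0,1.5,0],[1.4,0,1.5,0],[0,0,0,0]]])

```text
time_s: 27.75
eef_pos: [0.6423, 0.0324, 0.1125]
ee_rot: [178.6, 43.3, -5.0]
force: [-0.6, 1.0, 0.2]
finger_gap: 0.185
```

```bash
python3 pn.py .659 .036 .1735; python3 -c "
from m import *
for i in range(6):
    grab('top'); s=sensors.state(); print(np.round(s['force'],2), s['time_s'])
"
```

```text
t 27.75 p [0.6423 0.0324 0.1125] lean 46.75 az -5.0 xt [ 0.726 -0.064 -0.685] yt [-0.071 -0.997  0.018] zt [-0.685  0.036 -0.728] j [ -3.4   2.8 117.9  -5.5  12.6  95.1] F [-0.6  1.   0.2] gap 0.185
pan seat [0.6583 0.0368 0.1657]
world d mm [ 0.7 -0.8  7.8] tool [-4.8  0.9 -6.3]
[0.72 0.29 0.42] 27.8
[-0.17  1.2  -0.43] 27.85
[ 0.03 -0.31 -0.21] 27.9
[-0.1   0.45  0.62] 27.95
[0.01 0.33 0.27] 28.0
[-0.12 -0.17 -0.37] 28.05
```

Run:
```python
from h import *; from ov import side
grab('scene','v23');grab('top','v23t')
crop('v23',268,140,318,260,6,'h1');crop('v23t',255,150,305,220,8,'h2');side('h1','h2','h12')
```

```text
(no output)
```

View pics/h12.png

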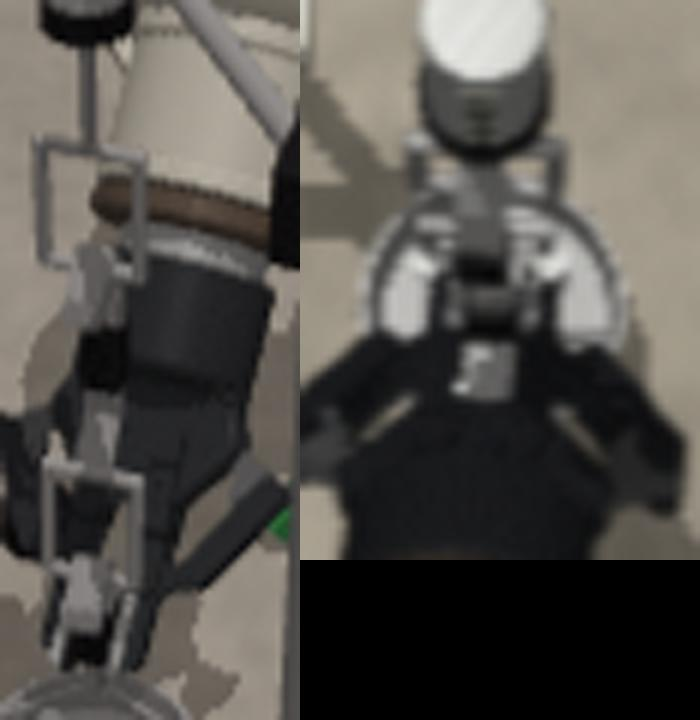

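jog_arm(moves=[[[0,0,0,0],[0,0,0,0],[0,0,0,0],[0,0,0,0],[0,0,0,0]]], jaw=-0.1)

```text
time_s: 28.57
eef_pos: [0.6425, 0.0323, 0.1132]
ee_rot: [178.6, 43.2, -5.0]
force: [0.8, -0.0, 0.3]
finger_gap: 0.449
```

```bash
python3 m.py
python3 - <<'E'
from h import *; from ov import side
grab('scene','v24');grab('top','v24t')
crop('v24',268,140,318,270,5,'h1');crop('v24t',255,150,305,220,8,'h2');side('h1','h2','h12')
E
```

```text
t 28.57 p [0.6425 0.0323 0.1132] lean 46.79 az -5.0 xt [ 0.726 -0.064 -0.685] yt [-0.071 -0.997  0.018] zt [-0.684  0.036 -0.729] j [ -3.4   2.8 117.9  -5.5  12.6  95.1] F [ 0.8 -0.   0.3] gap 0.449
```

View pics/h12.png

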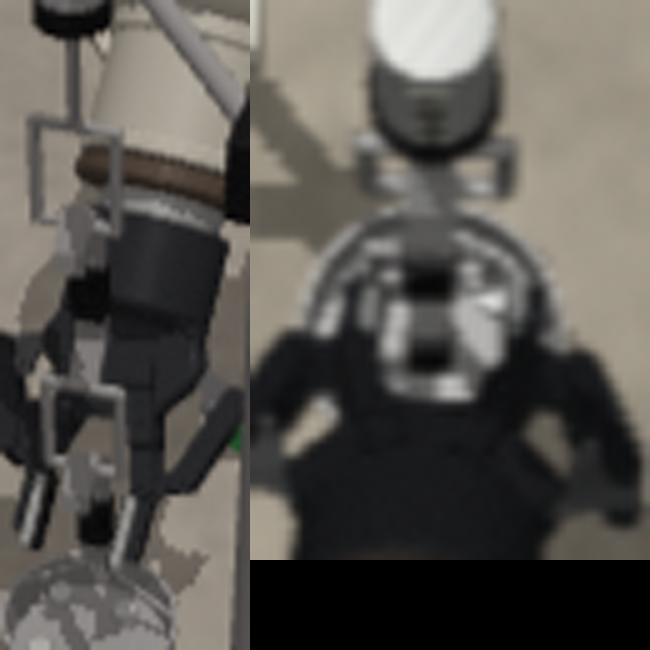

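jog_arm(moves=[[[-5,0,0,0],[-10,0,0,0],[-12,0,0,0],[-14,0,0,0],[-14,0,0,0],[-14,0,0,0],[-14,0,0,0],[-14,0,0,0]]])

```text
time_s: 29.33
eef_pos: [0.5678, 0.0388, 0.1805]
ee_rot: [178.6, 43.5, -5.0]
force: [0.5, -0.7, 0.2]
finger_gap: 0.45
```

```bash
python3 m.py
python3 - <<'E'
from h import *; from ov import side
grab('scene','v25');grab('top','v25t')
crop('v25',240,130,320,280,4,'h1');crop('v25t',240,150,305,240,6,'h2');side('h1','h2','h12')
E
```

```text
t 29.33 p [0.5678 0.0388 0.1805] lean 46.53 az -5.0 xt [ 0.723 -0.064 -0.688] yt [-0.071 -0.997  0.018] zt [-0.687  0.036 -0.725] j [ -3.1 -12.3 122.3  -3.6  23.6  93.2] F [ 0.5 -0.7  0.2] gap 0.45
```

View pics/h12.png

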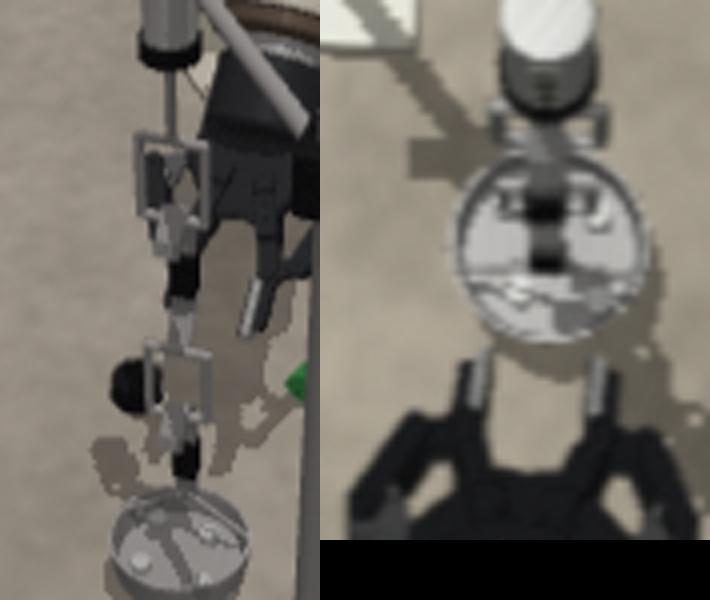

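jog_arm(moves=[[[-10,0,8,0],[-14,0,12,0],[-14,0,12,0],[-10,0,8,0],[0,0,0,0],[0,0,0,0],[0,0,0,0],[0,0,0,0]]])

```text
time_s: 30.1
eef_pos: [0.506, 0.0431, 0.1845]
ee_rot: [178.6, 43.3, -5.0]
force: [0.4, 0.6, -0.3]
finger_gap: 0.452
```

jog_arm(moves=[[[0,0,0,0],[0,0,0,0],[0,0,0,0],[0,0,0,0],[0,0,0,0],[0,0,0,0],[0,0,0,0],[0,0,0,0]]])

```text
time_s: 30.77
eef_pos: [0.5077, 0.0428, 0.1835]
ee_rot: [178.6, 43.4, -5.1]
force: [0.5, 0.1, 0.4]
finger_gap: 0.452
```

```bash
python3 m.py
python3 - <<'E'
from h import *; from ov import side
grab('scene','v26');grab('top','v26t')
crop('v26',262,130,312,280,5,'h1');crop('v26t',255,150,305,215,9,'h2');side('h1','h2','h12')
E
```

```text
t 30.77 p [0.5077 0.0428 0.1835] lean 46.63 az -5.1 xt [ 0.724 -0.064 -0.687] yt [-0.072 -0.997  0.018] zt [-0.686  0.036 -0.727] j [ -2.9 -21.4 128.2  -3.6  26.6  93.3] F [0.5 0.1 0.4] gap 0.452
```

View pics/h12.png

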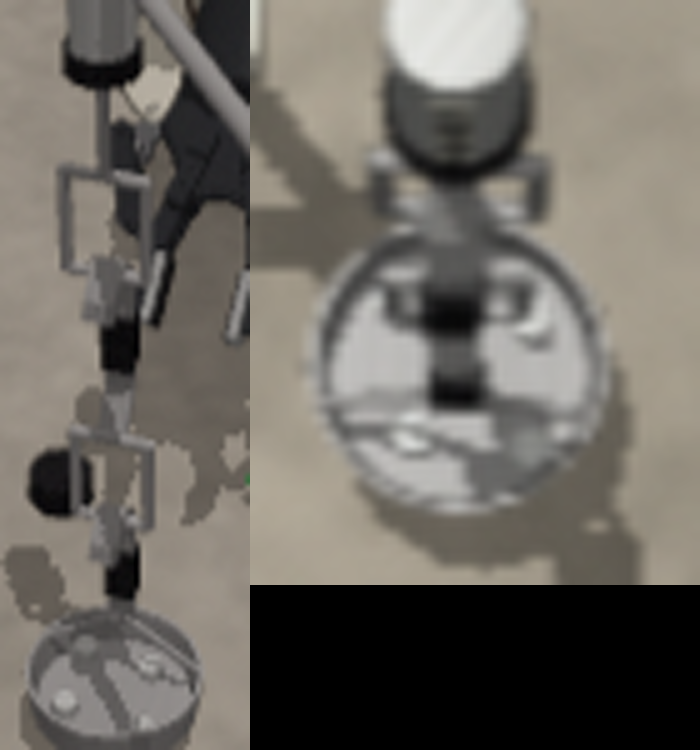

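Run:
```python
from h import *; from ov import side
crop('v26',265,155,300,250,8,'k1');crop('v26t',262,160,304,208,14,'k2')
```

jog_arm(moves=[[[0,0,0,0],[0,0,0,0],[0,0,0,0],[0,0,0,0]]])

```text
time_s: 31.2
eef_pos: [0.5076, 0.0429, 0.1836]
ee_rot: [178.6, 43.4, -5.1]
force: [0.6, -0.8, 0.2]
finger_gap: 0.451
```

Run:
```python
from h import *
a=cv2.imread('pics/v26.png').astype(int)
for i in range(3):
    d=grab('scene','v27'); b=d['frame'][:,:,::-1].astype(int)
    print(np.abs(a-b)[150:290,260:320].max(2).__gt__(30).sum(), np.abs(a-b)[150:290,260:320].mean())
    a=b
grab('top','v27t')
```

```text
1 0.6047619047619047
0 0.47634920634920636
0 0.4804761904761905
```

View pics/k1.png

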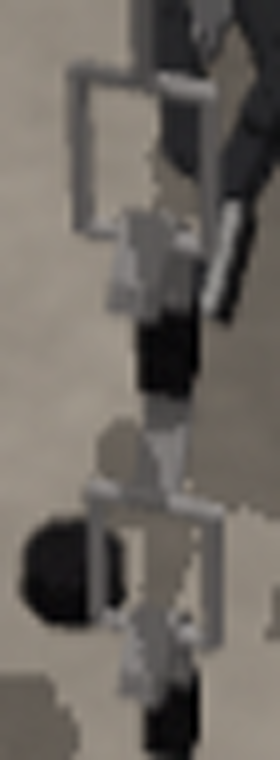

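View pics/k2.png

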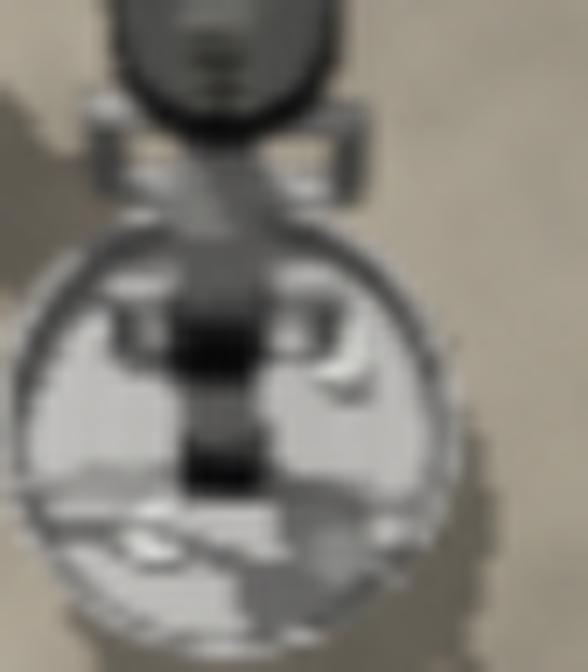

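Run:
```python
from fit2 import *
A=load('v26');B=load('v26t'); cr.update({'k1':(A,265,155,8),'k2':(B,262,160,14),'h1':(A,262,130,5)})
print('eye bar',tri(px('k1',148,240),px('k2',230,188)))
print('link bar',tri(px('k1',158,632),px('k2',225,347)))
print('dish rim ctr',tri(px('h1',115,660),px('k2',235,432)))
P,e=tri(px('k1',130,690),px('k2',225,262)); 
print('grips dist: TCP to link grip ~', np.linalg.norm(np.array([.5077,.0428,.1835])-[.63,.036,.262]), 'pan grip', np.linalg.norm(np.array([.5077,.0428,.1835])-[.63,.036,.113]))
```

```text
eye bar (array([0.64549222, 0.03520955, 0.30811366]), [0.06303914333687734, 0.06303914333680347])
link bar (array([0.64658394, 0.03666202, 0.15925935]), [0.2894501457075868, 0.28945014570756133])
dish rim ctr (array([0.64707733, 0.03578947, 0.05835373]), [0.17908739137380617, 0.17908739137387913])
grips dist: TCP to link grip ~ 0.14548463836433037 pan grip 0.1413286241353817
```

Run:
```python
from h import *
a=load('scene0')['frame'].astype(int)
d=grab('scene','v28'); b=d['frame'].astype(int)
for n,r in {'cap':(218,236,265,283),'spare':(228,262,350,378),'dishes':(265,295,160,196),'beaker':(280,318,190,220),'box':(244,278,103,155),'bottle':(275,335,425,460)}.items():
    print(n,np.abs(a-b)[r[0]:r[1],r[2]:r[3]].mean().round(2))
print(sensors.state()['time_s'],sensors.state()['force'].round(1)); print(job.sign_off())
```

```text
cap 11.83
spare 1.64
dishes 1.71
beaker 1.61
box 1.38
bottle 1.54
31.45 [-0.4  0.3 -0.3]
the job is handed in; nothing more can be done
None
```

The looped hanger hangs on the balance's eye, the pan with its stubs hangs on the hanger's loop, and I handed the job in at 31.5 s of the 72 s.

**What I did**
- Moves cannot tilt the tool directly. I pushed the arm against its reach limit until the gripper leaned back; it was 39° then and drifted to about 47° later.
- I took the looped hanger from the +y slot of the rack, hooked it on the eye and let go.
- I lifted the pan, hooked it on the loop and lowered it until the wrist force read about 0 N. Then I opened the jaws and backed the gripper off more than 14 cm from both grip blocks.

**Last checks before hand-in**
- **Eye:** the bar measured 0.308 m up, against 0.325 m unloaded. That is about 17 mm down: above the 6 mm needed, below the 35 mm limit, and about as predicted for hanger plus loaded pan.
- **Chain:** the loop bar was 149 mm under the eye bar, where 148 mm is nominal. The dish centre was right under them, with its rim about 58 mm up.
- **Stubs and motion:** I read four stubs in the pan in the side view. Successive pictures showed no movement, and the wrist force was about 0.
- **Other things:** the spare hanger, dishes, beaker, box and bottle looked unchanged from the first picture.

**Disagreements**
- The picture comparison for the cap differed. I put this down to the hanging loop and a shadow now crossing in front of it, but did not check further; I never moved near it.
- While the pan was held, the camera and arm readings of its hook differed by 3 to 4 mm. I went by the camera.
- The rim came out about 5 mm higher than the hook height implies, probably because I read it from a blurred edge.

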